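Backlit wear check of a plug gauge

ROBOT

A 6-joint arm with a two-finger parallel gripper is mounted at the origin on a cart in front of the work surface, level with it; the furniture and walls round the work are solid. World frame = base frame: x ahead of the robot, y to its left, z up, the work surface at z = 0. Lengths are in m, angles in rad, forces in N, time in s.
With the tool pointing down it reaches from about 0.425 to 0.95 m from the base axis. Payload 14.7 kg.
Tool frame: the origin (TCP) lies at the centre of the arm's flange, where the gripper is bolted on; the fingertips stand 173 mm ahead of it and the grasp point (between the pads) lies 155 mm ahead of it; z points along the fingers, y is the line along which they close (so a half turn about z gives the same grasp; the last joint's range is limited). The gripper opens to 85 mm and grips with 20 to 120 N. Pads are 22 mm wide; open, the fingers measure 114 mm over their backs; the gripper's body (76 mm by 85 mm) begins 54 mm behind the grasp point. The pads swing forward as they close: fully open they stand 13 mm farther back than shut.
Start: joints at [1.226, 0.48, 1.596, -0, 1.065, -0.047], TCP at [0.191, 0.621, 0.405] pointing down, gripper open.
Joint ranges: [-2.75, 2.75], [-0.82, 2.05], [0.23, 2.67], [-1.56, 4.7], [0.09, 2.69], [-2.92, 2.92]. Speed limits (rad/s): [1.89, 1.89, 2.39, 3.01, 3.01, 3.01].

INTERFACE

Orientations are given as a unit quaternion [x, y, z, w].
In Python, from bench import * gives the robot as it stands.
- The arm moves only by the tool carry_out, never from a script. Its argument "steps" is a list of rows, each an object of numbers: "dx", "dy", "dz": the shift along the tool's x, y, z in m; "rx", "ry", "rz": the turn, a rotation vector about the tool's x, y, z in degrees; "gripper": the opening, from -1 (shut) to 1 (fully open). In form: [{"dx": .., "dy": .., "dz": .., "rx": .., "ry": .., "rz": .., "gripper": ..}, ...]. A call has 1 to 5 rows; each row is the pose to reach, as a shift and turn from the pose commanded when the call began, along the tool's axes at that moment; what a row does not reach only later rows make up. A row lasts 1/12 s, in which the tool goes at most 41.7 mm and 7.16 degrees, less where a joint would pass 70% of its speed; a pose out of reach is approached as far as the arm can. A call with a gripper value outside its range is refused whole. The fingers move at their own pace and stop on an object; "newtons" is the grip in N (left out, the last holds). Time passes only in rows, so rows that repeat a pose let the fingers close. It gives the time, the measured TCP pose, the force, the opening and the grip force at its end, in the units of the state.
- sense(): the state, without advancing time (a new reading comes with each control period).
- get_image(name): name is "scene" or "top"; returns a dict with "pixels" (400x640x3 uint8, red, green, blue), "intrinsics" (3x3 intrinsics, pixels), "R" (3x3) and "t" (3): a world point X has camera coordinates R X + t. Camera axes: x right, y down, z forward; pixel columns grow to the right and rows downward; lengths in m; the calibration is good to about 2 mm. A picture is of the moment at which its call begins. There is no depth.
- close_job(): hands the job in; it is judged then, once.
The state is a dict: "time": time; "joints": joint angles; "joint_vel": joint speeds; "joint_torque": joint torques, N m; "eef_pos": TCP position; "orientation": TCP orientation; "force": force on the tool from outside, world axes, zero at the start; "wrist_torque": the same for the moment, N m; "opening": opening from 0.0 (shut) to 1.0 (fully open); "finger_force": force on a finger pad.
Only numpy, scipy, OpenCV 4.12 (cv2) and the standard library are available. Lean on these libraries where they do the work, as an engineer would, in place of code of your own. Each camera call takes 0.05 s, during which the arm holds its last target. There are 200 camera calls.

TASK

Get the plug gauge in front of the camera for its wear check. First set the loose backlight down on the two dowels of the camera stand, fully home with its white screen facing the lens, and let go of it; then take the plug gauge out of its wooden rest by the dark handle and hold it up between lens and light without touching either, level and square across the line of sight, with the middle of its longer bright end on the lens axis straight above the cross on the base. Finish while holding it still there, and leave everything else in its place.

Things in the scene. Friction and masses are not known exactly. Their poses are not given: they have to be found in the camera images.
- camera_stand: fixed camera stand: grey base 116 x 400 x 12 mm, blue camera with black lens on a post at its +y end, grey pedestal at -y. Origin under the base, below the black cross; y runs along the line of sight from pedestal to camera, z up. Lens front at y = +115, lens dia 43, camera 48 wide, all below z = 150. Pedestal 116 (x) x 56 (y), centred at y = -140, flat top at z = 70
- focus (a point): point on the lens axis over the cross, 115 mm above the table (0, 0, 115 in the stand's frame); axes as the stand's: y is the lens axis, x level across it
- dowel_big (a point): foot, on the pedestal's flat top, of the thick upright dowel: diameter 10 mm, 19 high, round tip; at (-45, -140, 70) in the stand's frame
- dowel_small (a point): foot of the thin upright dowel: diameter 7 mm, 17.5 high, round tip; at (+45, -140, 70) in the stand's frame
- backlight: loose backlight, 0.35 kg: foot 116 (x) x 50 (y) x 10 mm, black housing 72 x 20, z 10 to 80, white screen on its +y side, on top a tab 46 (x) x 12 (y), z 80 to 110, to grip across 12. Origin: mid underside. Bore dia 12 at x = -45 takes the thick dowel, slot 13 (x) x 9 (y) at x = +45 the thin one; fits one way only. Seated, axes parallel to the stand's, screen to the camera, tab top 180 above table
- socket_big (a point): centre of the round bore, on the foot's underside
- socket_small (a point): centre of the slot, on the foot's underside
- tab (a point): middle of the carrying tab, 103 mm above the foot's underside, 7 mm below the tab's top
- gauge_rest: fixed wooden rest: base 46 (x) x 116 (y) x 8 mm and two notched blocks, up to z = 42, in which the plug gauge lies; the blocks span y = -52 to -38 and y = 43 to 57 and leave the gauge's handle free between them. Origin under the middle
- plug_gauge: plug gauge, about 0.14 kg, lying in the rest: round bar 16 mm thick, 112 long along its y axis, axis 8 above its origin and 38 above the table. Dark handle from y = -24 to +38; bright go end from y = -56 to -24 (the longer one); bright no-go end from y = 38 to 56. Centre of mass at y = 0. Grip the handle across 16 mm
- go_end (a point): middle of the go end, on the gauge's axis, at (0, -40, 8) in its frame; axes as the gauge's
- white_jar: bystander, loose: white screw-top jar, diameter 48, height 62 mm; origin under its middle
- cylinder_square: bystander, loose: steel cylinder with black top, diameter 38, height 80 mm; origin under its middle
- gauge_block_30: bystander, loose: steel gauge block standing, 10 x 35 x 30 mm; origin under its middle
- indenter_case: bystander, loose: little blue plastic case, 37 x 56 x 23 mm; origin under its middle
Things that resemble listed ones, but are neither listed nor needed, are in the scene too. There is more than one size of the gauge_rest; the one meant has the size given above.

How it is judged:
By the outcome, as a careful person would: the job done as asked, in the order asked, and still so for the second after the job is handed in, while the arm keeps its last pose, push and grip.
It also fails if it takes over 61 s, if anything falls off the work surface, if the arm or the gripper's body presses on something with over 40 N, if the wrist force passes 120 N, or if a joint passes its speed limit or range.

## Working session

There is one attempt and no reset: what is moved stays moved. The work goes in short steps, Python scripts to look and compute and a tool call to move; the robot and the scene stay as the last step left them, time stands still between calls to the robot, and variables do not carry over. Pictures are saved under pics/ and viewed, at most 10 in all, crops included, and the job is handed in when it is done.

Besides the shell and the picture viewer there is one more tool, called in YAML: its name, and indented under it one key for each argument. carry_out: Moves the arm, as the interface text tells. Its arguments: {"type":"object","properties":{"steps":{"type":"array","items":{"type":"object","properties":{"dx":{"type":"number"},"dy":{"type":"number"},"dz":{"type":"number"},"rx":{"type":"number"},"ry":{"type":"number"},"rz":{"type":"number"},"gripper":{"type":"number"}}}},"newtons":{"type":"number"}},"required":["steps"]}

```bash
mkdir -p pics; ls; python3 - <<'E'
from bench import *
import cv2,numpy as np,pickle
print(sense())
for n in("scene","top"):
    d=get_image(n); pickle.dump(d,open(f'{n}0.pkl','wb'))
    cv2.imwrite(f'pics/{n}0.png',d['pixels'][:,:,::-1]); print(n,d['intrinsics'],d['R'],d['t'], -np.array(d['R']).T@d['t'])
E
```

```text
pics
{'time': 0.0, 'joints': array([ 1.22640685e+00,  4.80824491e-01,  1.59685759e+00,  4.82059857e-05,
        1.06508095e+00, -4.66033457e-02]), 'joint_vel': array([-0.00038489, -0.00090668,  0.00043181,  0.00039175,  0.00028537,
       -0.00119783]), 'joint_torque': array([-3.09166226e-04, -9.50651836e+01, -4.30188882e+01,  1.53853540e-05,
        1.24826375e-02, -3.29796137e-05]), 'eef_pos': array([0.19062169, 0.62121853, 0.4040831 ]), 'orientation': array([ 1.48355070e-01,  9.88933987e-01, -5.69947614e-04, -1.34352703e-04]), 'force': array([ 0.30444931,  0.44216248, -0.36479022]), 'wrist_torque': array([-0.00020093, -0.03453715,  0.00253062]), 'finger_force': 0.0, 'opening': 1.0012942441652655}
scene [[520.00819999   0.         316.44519016]
 [  0.         520.00819999 196.83705591]
 [  0.           0.           1.        ]] [[ 0.77977914 -0.62553253  0.02556469]
 [-0.24983948 -0.34836877 -0.90344864]
 [ 0.57404245  0.69810333 -0.42793342]] [-0.43977404  0.26865649  1.22781463] [-0.2947701  -1.03864291  0.77938293]
top [[384.56662141   0.         320.15269591]
 [  0.         384.56662141 196.43612238]
 [  0.           0.           1.        ]] [[-1.19125229e-02 -9.99929041e-01 -7.16066788e-05]
 [-9.75829426e-01  1.16410427e-02 -2.18223319e-01]
 [ 2.18208668e-01 -2.52971438e-03 -9.75898856e-01]] [0.06666613 0.64053644 1.42936854] [0.31394787 0.06282078 1.53470388]
```

View pics/scene0.png

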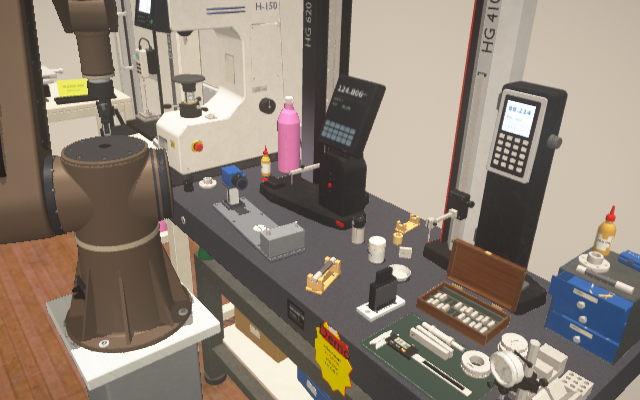

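View pics/top0.png

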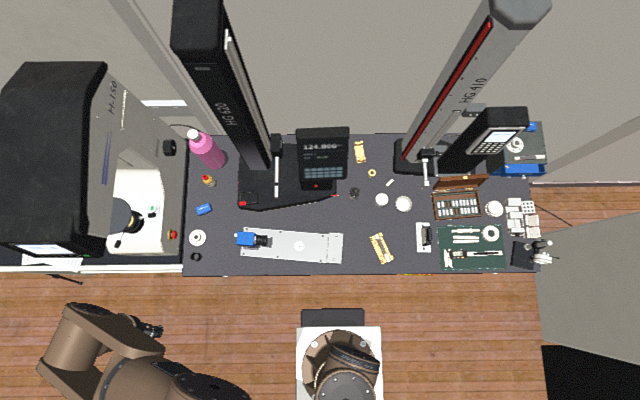

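The scene view shows the stand (camera 235,185; pedestal 282,238), a rest with gauge at (323,274), another rest-like item at (405,228), and the backlight at (381,292). In the top view the same things are at: stand (290,246), rests (381,248) and (360,152), backlight (425,237). I'll enlarge both rests and the backlight to confirm which is meant.

```bash
python3 - <<'E'
import cv2,numpy as np,pickle
t=pickle.load(open('top0.pkl','rb'))['pixels'][:,:,::-1];s=pickle.load(open('scene0.pkl','rb'))['pixels'][:,:,::-1]
a=cv2.resize(t[220:280,230:450],None,fx=3.6,fy=3.6,interpolation=2)
b=cv2.resize(s[205:325,210:430],None,fx=2.7,fy=2.7,interpolation=2)
c=cv2.resize(t[135:170,340:380],None,fx=4.9,fy=4.9,interpolation=2)
o=np.zeros((560,800,3),np.uint8)
o[:a.shape[0],:a.shape[1]]=a[:,:800];o[220:220+b.shape[0],:b.shape[1]]=b;o[220:220+c.shape[0],600:600+c.shape[1]]=c[:,:200]
cv2.imwrite('pics/crop1.png',o)
E
```

```text
(no output)
```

View pics/crop1.png

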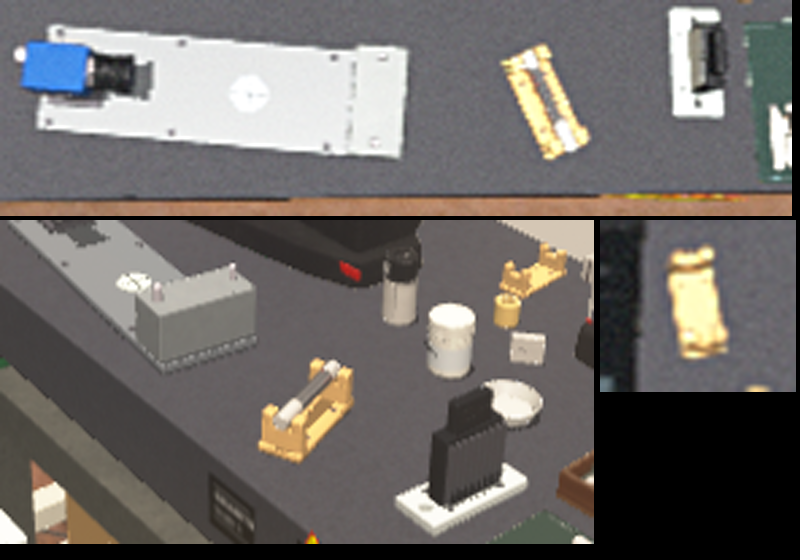

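The one meant is the rest at top (381,248) / scene (323,274): it holds the gauge, while the one at top (360,152) / scene (405,228) is empty. The gauge's longer bright end is the one nearer the robot (crop 565,135). The backlight's finned back is toward the scene camera, so its screen already faces +y, and the larger hole is nearer the robot.

```bash
cat > h.py <<'E'
import cv2,numpy as np,pickle
class V:
    def __init__(s,d):
        s.p=np.array(d['pixels']);s.K=np.array(d['intrinsics']);s.R=np.array(d['R']);s.t=np.array(d['t']).ravel();s.c=-s.R.T@s.t
        s.hsv=cv2.cvtColor(s.p,cv2.COLOR_RGB2HSV);s.g=cv2.cvtColor(s.p,cv2.COLOR_RGB2GRAY)
    def ray(s,u,v):return s.R.T@np.linalg.inv(s.K)@np.array([u,v,1.])
    def pl(s,u,v,z):d=s.ray(u,v);return s.c+d*(z-s.c[2])/d[2]
    def pj(s,X):q=s.K@(s.R@np.array(X,float)+s.t);return q[:2]/q[2]
def tri(a,pa,b,pb):
    A=[];r=[]
    for w,p in((a,pa),(b,pb)):
        d=w.ray(*p);d/=np.linalg.norm(d);M=np.eye(3)-np.outer(d,d);A.append(M);r.append(M@w.c)
    X=np.linalg.lstsq(np.vstack(A),np.hstack(r),rcond=None)[0]
    return X,[np.round(w.pj(X)-p,2) for w,p in((a,pa),(b,pb))]
def load(n='0'):return V(pickle.load(open(f'top{n}.pkl','rb'))),V(pickle.load(open(f'scene{n}.pkl','rb')))
E
python3 - <<'E'
from h import *
np.set_printoptions(precision=4,suppress=True)
T,S=load()
print('cross approx',T.pl(298,246,.012)); print('pedestal',T.pl(335,248,.07)); print('rest',T.pl(381,248,.038)); print('backlight',T.pl(425,237,.01))
# upscaled crops
a=cv2.resize(S.p[210:262,225:310],None,fx=6,fy=6,interpolation=2)
b=cv2.resize(T.p[225:270,230:350],None,fx=6.5,fy=6.5,interpolation=2)
c=cv2.resize(S.p[255:320,300:410],None,fx=7,fy=7,interpolation=2)
o=np.zeros((600,800,3),np.uint8);o[:b.shape[0],:b.shape[1]]=b;o[292:292+a.shape[0]-4,:a.shape[1]]=a[:308]
d=cv2.resize(T.p[215:275,365:440],None,fx=3.8,fy=3.8,interpolation=2);o[300:300+d.shape[0],512:512+d.shape[1]]=d
cv2.imwrite('pics/c2.png',o[:,:,::-1]);o=np.zeros((600,800,3),np.uint8)
cv2.imwrite('pics/c3.png',c[:,:,::-1])
E
```

```text
cross approx [0.4552 0.1486 0.012 ]
pedestal [0.4406 0.0052 0.07  ]
rest [ 0.4412 -0.1742  0.038 ]
backlight [ 0.4849 -0.3553  0.01  ]
```

View pics/c2.png

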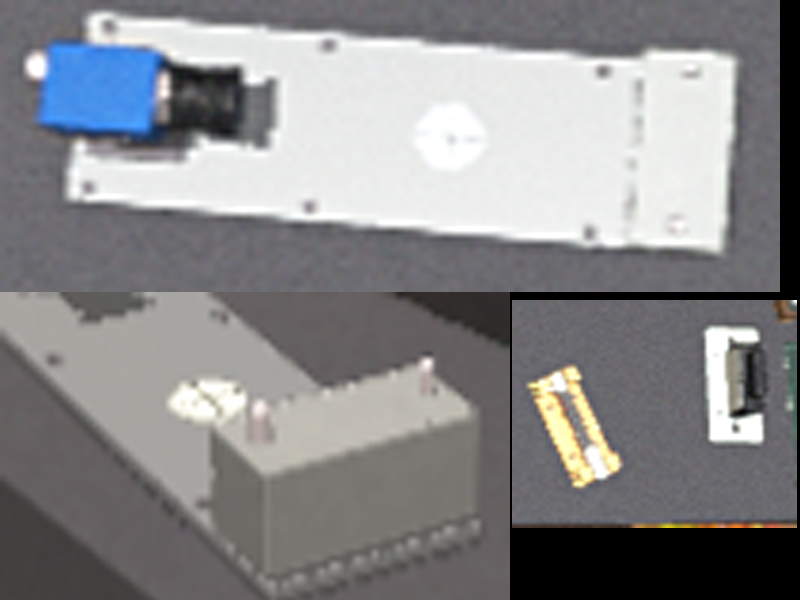

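View pics/c3.png

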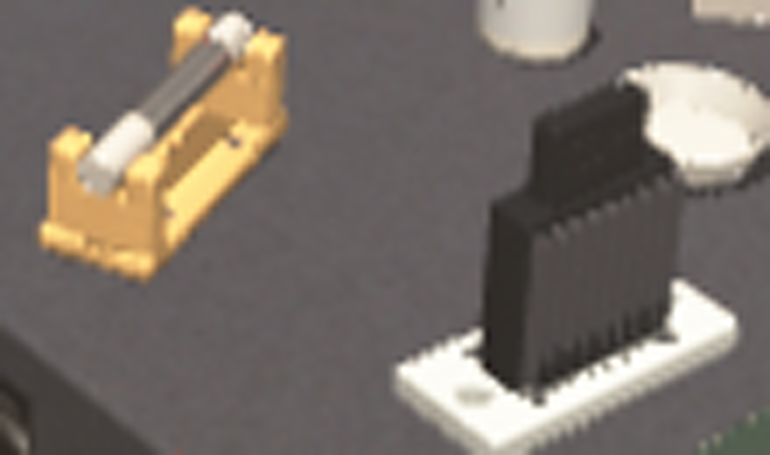

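Crops show: stand cross at top ≈(299,246), dowels at top (336,236),(334,259) and scene ≈(268,230),(296,222); backlight foot at top (416–431,222–252); gauge go end at scene ≈(316,277), clearly the longer bright end. Now subpixel fits.

```bash
cat >> h.py <<'E'
from scipy.ndimage import map_coordinates,gaussian_filter1d
def edge(v,p0,p1,w=2.5,n=40,m=0.08):
    "sub-pixel straight edge near p0-p1: (point,dir,rms)"
    p0,p1=np.array(p0,float),np.array(p1,float);d=(p1-p0)/np.linalg.norm(p1-p0);nn=np.array([-d[1],d[0]])
    o=np.arange(-w,w+.01,.1);pts=[]
    for f in np.linspace(m,1-m,n):
        c=p0+f*(p1-p0);q=c+o[:,None]*nn
        g=np.abs(np.gradient(gaussian_filter1d(map_coordinates(v.g.astype(float),[q[:,1],q[:,0]],order=1),4)))
        pts.append(c+nn*(o*g**2).sum()/(g**2).sum())
    pts=np.array(pts)
    for _ in range(3):
        vx,vy,x,y=cv2.fitLine(pts.astype(np.float32),cv2.DIST_HUBER,0,.01,.01).ravel()
        r=(pts-[x,y])@np.array([-vy,vx]);k=np.abs(r)<=max(.25,2*np.median(np.abs(r)));pts=pts[k]
    return np.array([x,y]),np.array([vx,vy]),round(float(np.std(r)),2)
def meet(a,b):
    s=np.linalg.solve(np.c_[a[1],-b[1]],b[0]-a[0]);return a[0]+s[0]*a[1]
def blob(v,mask,box):
    x0,y0,x1,y1=box;w=mask[y0:y1,x0:x1].astype(float);yy,xx=np.mgrid[y0:y1,x0:x1];return np.array([(w*xx).sum(),(w*yy).sum()])/w.sum()
E
python3 - <<'E'
from h import *
np.set_printoptions(precision=4,suppress=True)
T,S=load()
def pT(u,v):return np.array([230+u/6.5-.42,225+v/6.5-.42])
up=edge(T,pT(130,22),pT(640,52));lo=edge(T,pT(130,206),pT(600,243))
ang=lambda A,B:np.degrees(np.arctan2(*(B-A)[:2][::-1]))
res=[]
for n,e in(('up',up),('lo',lo)):
    A=T.pl(*(e[0]+e[1]*36),.012);B=T.pl(*(e[0]-e[1]*36),.012);print(n,e[2],A,B,'ang',ang(A,B));res.append((A,B))
yv=res[0][1]-res[0][0]+res[1][1]-res[1][0];yv=yv/np.linalg.norm(yv);xv=np.array([yv[1],-yv[0],0])
print('width',(res[0][0]-res[1][0])@xv,'y-axis',yv,'mid',(res[0][0]+res[1][0])/2)
mid=(res[0][0]+res[1][0])/2
for v,box,n in((T,(292,239,307,253),'T'),(S,(250,221,268,233),'S')):
    g=v.g.astype(float);x0,y0,x1,y1=box;sub=g[y0:y1,x0:x1];bg=np.median(np.r_[sub[0],sub[-1]]);print(n,'bg',bg,sub.max())
    m=(v.g>bg+.45*(sub.max()-bg)).astype(np.uint8);
    c=np.vstack(cv2.findContours(m[y0:y1,x0:x1],0,1)[0]);e=cv2.fitEllipse(cv2.convexHull(c)) if len(cv2.convexHull(c))>4 else None
    q=np.array(e[0])+[x0,y0];P=v.pl(*q,.012);print('disc',q,e[1],P,'blob',v.pl(*blob(v,m,box),.012)); print('off axis x',(P-mid)@xv)
# pedestal
pr=edge(T,pT(738,62),pT(724,248));pu=edge(T,pT(655,52),pT(730,55),2);pl=edge(T,pT(650,247),pT(718,252),2)
print('ped rms',pr[2],pu[2],pl[2]);c1=T.pl(*meet(pr,pu),.07);c2=T.pl(*meet(pr,pl),.07);print('ped corners +x-y,-x-y',c1,c2,np.linalg.norm(c1-c2),ang(c2,c1)+90)
# backlight foot
def pB(u,v):return np.array([365+(u-512)/3.8-.37,215+(v-300)/3.8-.37])
l=edge(T,pB(707,330),pB(710,440));b=edge(T,pB(714,442),pB(760,443),2);t=edge(T,pB(710,326),pB(752,328),2)
print('foot rms',l[2],b[2],t[2]);f1=T.pl(*meet(l,t),.01);f2=T.pl(*meet(l,b),.01);print('foot corners (+y side)',f1,f2,np.linalg.norm(f1-f2),'yaw',ang(f2,f1))
print('stand x yaw',np.degrees(np.arctan2(xv[1],xv[0])))
# gauge top
print(T.g[236:262,372:392])
E
```

```text
up 0.15 [0.5001 0.0052 0.012 ] [0.5275 0.2906 0.012 ] ang 84.50330240174205
lo 0.15 [0.3896 0.0473 0.012 ] [0.4173 0.3282 0.012 ] ang 84.35616231185175
width 0.11407141647669664 y-axis [0.0971 0.9953 0.    ] mid [0.4448 0.0263 0.012 ]
T bg 234.5 255.0
disc [298.8638 245.659 ] (9.999545097351074, 10.3185453414917) [0.4565 0.1452 0.012 ] blob [0.4567 0.1454 0.012 ]
off axis x 6.988778900658505e-05
S bg 165.0 254.0
disc [260.0604 227.8487] (6.666867256164551, 14.870699882507324) [0.4568 0.1414 0.012 ] blob [0.4553 0.1422 0.012 ]
off axis x 0.0007428024517020654
ped rms 0.11 0.06 0.08
ped corners +x-y,-x-y [ 0.4992 -0.0261  0.07  ] [ 0.384  -0.0156  0.07  ] 0.11561376160227756 84.76629294392065
foot rms 0.08 0.09 0.06
foot corners (+y side) [ 0.5477 -0.3202  0.01  ] [ 0.4274 -0.3184  0.01  ] 0.12023670191419794 yaw -0.863217711926253
stand x yaw -5.569696565696845
[[247 254 243 229 255 255 247 178 209 188 136  93  98 108 110 108 107 106
  108 104]
 [249 249 240 213 251 255 255 226 226 239 193 103  98 103 109 102 106 102
  101 105]
 [226 250 253 254 238 255 255 211 230 248 245 127  99 103
[... 1283 characters left out ...]
 245 243
  127  95]
 [109 110 104 102 110 210 248 249 247 246 231 140 210 255 255 251 246 243
  187 106]
 [110 109 109 107 104 131 229 248 225 214 231 183 235 255 255 253 243 242
  234 193]
 [108 110 109 107 106 107 214 243 195 219 234 175 196 255 255 255 233 222
  249 248]
 [113 112 104 110 108 102 157 238 248 248 247 228 191 239 255 255 243 228
  250 249]
 [107 104 108 106 101 101 101 216 249 249 246 237 199 210 252 255 255 228
  225 248]
 [107 107 112 110 107 102 102 168 240 241 225 248 247 242 236 255 255 244
  215 245]
 [106 108 109 108 105 103  95 101 160 198 213 249 249 245 210 255 255 255
  236 166]
 [107 106 110 110 105 103 102 100 163 197 161 233 249 248 227 251 255 224
  128  95]]
```

```bash
python3 - <<'E'
from h import *
np.set_printoptions(precision=2,suppress=True)
T,S=load()
O=np.array([.4568,.1455,0]);a=np.radians(-5.4);Rz=np.array([[np.cos(a),-np.sin(a),0],[np.sin(a),np.cos(a),0],[0,0,1]])
W=lambda *p:O+Rz@(np.array(p)/1000)
def sc(u,v):return np.array([225+u/6-.42,210+(v-292)/6-.42])
L,F,R=sc(212,432),sc(268,475),sc(475,408)
fl=edge(S,L,F,2);fr=edge(S,F,R,2);vf=edge(S,sc(268,480),sc(268,575),2);vr=edge(S,sc(477,415),sc(473,515),2)
print('rms',fl[2],fr[2],vf[2],vr[2]);print('front',meet(fl,fr),meet(fr,vf),'pred',S.pj(W(-58,-168,70)));print('right',meet(fr,vr),'pred',S.pj(W(58,-168,70)))
pr=edge(T,(343.1,234),(341,262.7));pu=edge(T,(330.3,232.6),(341.9,233),2);pl=edge(T,(329.6,262.6),(340,263.4),2)
for n,tq,sq in(('front',meet(pr,pl),meet(fr,vf)),('right',meet(pr,pu),meet(fr,vr))):print(n,'tri',*tri(T,tq,S,sq))
for n,x,h in(('big',-45,19),('small',45,17.5)):
  for nm,v in(('T',T),('S',S)): print(n,nm,'foot',v.pj(W(x,-140,70)),'tip',v.pj(W(x,-140,70+h)))
for n,p in(('O',(0,0,12)),('lensfront',(0,115,115))):print(n,T.pj(W(*p)),S.pj(W(*p)))
np.set_printoptions(linewidth=200)
print(S.g[218:244,262:274]);print(S.g[214:234,290:302]);print(T.g[232:242,330:342]);print(T.g[254:264,328:340])
E
```

```text
rms 0.05 0.07 0.02 0.05
front [268.58 240.32] [268.53 240.33] pred [268.77 239.48]
right [304.47 229.67] pred [305.07 228.88]
front tri [ 0.38 -0.02  0.07] [array([-0.07,  0.12]), array([ 0.18, -0.02])]
right tri [ 0.5  -0.03  0.07] [array([-0.12,  0.19]), array([ 0.3 , -0.04])]
big T foot [333.84 259.16] tip [334.02 258.86]
big S foot [268.05 233.88] tip [267.95 227.84]
small T foot [335.6  235.39] tip [335.78 234.84]
small S foot [295.95 225.91] tip [296.01 220.48]
O [298.79 245.58] [259.32 227.32]
lensfront [266.23 240.39] [241.46 183.22]
[[165 165 165 165 165 164 159 151  97  99  99  97]
 [165 165 165 165 165 165 165 168 151 102  98  96]
 [165 165 165 165 165 165 165 165 167 146 114  98]
 [165 165 165 165 165 165 164 165 165 165 151 128]
 [164 165 165 165 165 165 165 165 165 164 164 156]
 [165 164 165 165 165 165 165 165 164 165 165 165]
 [165 165 165 165 165 165 165 165 165 165 165 165]
 [250 239 192 165 165 165 165 165 165 165 165 165]
 [237 243 155 195 165 165 164 164 165 165 164 165]
 [251 252 249 251 165 165 165 165 165 165 164 145]
 [254 254 254 250 167 198 231 177 156 174 
[... 2117 characters left out ...]
37 238 238 238 239 239 235 236 241]
 [239 237 236 237 235 234 235 235 235 236 237 242]
 [241 236 236 236 234 234 235 234 234 236 236 243]
 [239 235 237 236 238 237 236 237 236 234 237 242]]
[[242 241 241 242 240 240 239 237 238 236 237 237]
 [241 239 240 240 239 238 241 239 238 238 235 237]
 [240 238 240 240 241 241 240 237 237 239 238 239]
 [241 241 239 238 239 237 234 238 238 237 239 238]
 [239 240 240 239 229 206 212 230 238 238 238 241]
 [239 238 241 239 228 236 255 243 238 239 237 239]
 [243 242 241 240 225 205 233 223 239 238 238 238]
 [247 243 245 244 244 239 235 243 242 241 240 240]
 [206 230 242 251 246 252 250 248 247 245 240 244]
 [ 87 105 122 112 103 106 111 120 134 154 169 196]]
```

```bash
python3 - <<'E'
from h import *
np.set_printoptions(precision=4,suppress=True)
T,S=load()
def sc(u,v):return np.array([225+u/6-.42,210+(v-292)/6-.42])
L,F,R=sc(212,432),sc(268,475),sc(475,408)
fr=edge(S,F,R,2);vf=edge(S,sc(268,480),sc(268,575),2);vr=edge(S,sc(477,415),sc(473,515),2)
pr=edge(T,(343.1,234),(341,262.7));pu=edge(T,(330.3,232.6),(341.9,233),2);pl=edge(T,(329.6,262.6),(340,263.4),2)
a=tri(T,meet(pr,pl),S,meet(fr,vf))[0];b=tri(T,meet(pr,pu),S,meet(fr,vr))[0];x=(b-a)/np.linalg.norm(b-a);y=np.array([-x[1],x[0],0])
print('ped',a,b,np.linalg.norm(b-a),'yaw',np.degrees(np.arctan2(x[1],x[0])),'O',(a+b)/2+.168*y)
print('dowels tri',tri(T,(334.2,259.2),S,(267.5,228.5)),tri(T,(336.2,235.5),S,(295.6,221.2)))
# gauge
def m(v,box,s,val):
    x0,y0,x1,y1=box;k=np.zeros(v.g.shape,np.uint8);k[y0:y1,x0:x1]=((v.hsv[...,1]<s)&(v.hsv[...,2]>val))[y0:y1,x0:x1]
    n,l,st,c=cv2.connectedComponentsWithStats(k,connectivity=8);o=[]
    for i in range(1,n):
        if st[i,4]>5:o.append((c[i],st[i]));print('  ',np.round(c[i],1),st[i])
    return o
print('T');m(T,(370,230,395,268),45,170);print('S');m(S,(300,252,345,290),45,140)
def c3(u,v):return np.array([300+u/7-.43,255+v/7-.43])
# foot in scene: outer bottom edges & tab
e1=edge(S,c3(398,392),c3(492,450),2);e2=edge(S,c3(505,452),c3(735,342),2)
print('rms',e1[2],e2[2],'front bottom corner',S.pl(*meet(e1,e2),0.0))
# tab top in S
print('tab S',c3(540,120),c3(630,88));print(S.g[262:285,372:400])
E
```

```text
ped [ 0.3836 -0.0155  0.0669] [ 0.4988 -0.0258  0.0669] 0.11572686036328052 yaw -5.12225192112599 O [0.4562 0.1467 0.0669]
dowels tri (array([0.3974, 0.0098, 0.0877]), [array([-0.04,  0.08]), array([ 0.12, -0.01])]) (array([0.4859, 0.0004, 0.0866]), [array([-0.01,  0.02]), array([ 0.02, -0.  ])])
T
   [376.7 236.4] [374 234   6   5  20]
   [386.8 257.1] [384 253   7   9  33]
S
   [321.6 270.6] [312 257  24  25 102]
rms 0.08 0.07 front bottom corner [ 0.4349 -0.367   0.    ]
tab S [376.7129 271.7129] [389.57   267.1414]
[[138 158 191 204 210 207 206 203 195 147 102  66  89 100 100  99  99  98
   98 100 101  98 100 100  99 100  99  98]
 [ 96 112 120 131 146 143 132 131 126  85  89  90  98  99  99 100 100  98
   98 100 100  98  98  98  99 100 100  99]
 [ 98  96  89  87  96  96  87  90  90  90  98  98  98  99  99 101  99  98
   99 108 182 159 210 209 209 196 184 159]
 [ 99  97  99  98  98  99  98  99 101 101  98  98  98  97  99  97 104 164
  233 210 223 219 234 235 236 236 233 227]
 [102 100 100 100  99 101  99  98  99 100  98  98  98  98  98  85 129 123
  184 207 228 230 232 235 238 241
[... 1416 characters left out ...]
 98  99  99  80  47  48  49  48  50  50  50  52  49  49  48  48  48  49
   55  55  56  53  52  58 106 148 163 163]
 [ 98  99  98  71  47  47  49  48  49  49  49  49  48  49  48  49  56  56
   56  53  52  65  83  61  92 112 162 163]
 [ 99  99  82  57  47  48  49  49  49  49  49  48  48  48  54  55  55  53
   52  69  59  69  89  85  75  83 110 123]
 [ 84  75  62  50  47  47  50  48  49  48  48  48  54  53  54  52  51  58
   54  82  86  73  80  82  75  75  64  76]
 [ 63  57  57  55  51  48  50  48  47  48  54  53  54  51  57  58  58  85
   71  79  84  76  76  76  75  81  88  87]
 [ 56  58  57  57  56  54  55  47  53  53  53  52  53  51  78  93  79  83
   77  75  78  75  76  76  76  84  98  99]]
```

carry_out:
  steps:
    - {"dx": -0.0324, "dy": -0.0253}
    - {"dx": -0.0648, "dy": -0.0506}
    - {"dx": -0.0972, "dy": -0.0759}
    - {"dx": -0.1296, "dy": -0.1012}
    - {"dx": -0.162, "dy": -0.1265}

```text
invalid input
```

carry_out:
  steps:
    - {"dx": -0.0324, "dy": -0.0253}
    - {"dx": -0.0648, "dy": -0.0506}
    - {"dx": -0.0972, "dy": -0.0759}
    - {"dx": -0.1296, "dy": -0.1012}
    - {"dx": -0.162, "dy": -0.1265}

```text
invalid input
```

carry_out:
  steps:
    - {"dx": -0.0164, "dy": -0.032}
    - {"dx": -0.0328, "dy": -0.064}
    - {"dx": -0.0492, "dy": -0.096}
    - {"dx": -0.0656, "dy": -0.128}
    - {"dx": -0.082, "dy": -0.16}

```text
invalid input
```

carry_out:
  steps:
    - {"dx": -0.0164, "dy": -0.032}
    - {"dx": -0.0328, "dy": -0.064}
    - {"dx": -0.0492, "dy": -0.096}
    - {"dx": -0.0656, "dy": -0.128}
    - {"dx": -0.082, "dy": -0.16}

```text
invalid input
```

carry_out:
  steps:
    - {"dx": -0.0324, "dy": -0.0253, "dz": 0, "rx": 0, "ry": 0, "rz": 0, "gripper": 1}
    - {"dx": -0.0648, "dy": -0.0506, "dz": 0, "rx": 0, "ry": 0, "rz": 0, "gripper": 1}
    - {"dx": -0.0972, "dy": -0.0759, "dz": 0, "rx": 0, "ry": 0, "rz": 0, "gripper": 1}
    - {"dx": -0.1296, "dy": -0.1012, "dz": 0, "rx": 0, "ry": 0, "rz": 0, "gripper": 1}
    - {"dx": -0.162, "dy": -0.1265, "dz": 0, "rx": 0, "ry": 0, "rz": 0, "gripper": 1}

```text
time: 0.52
eef_pos: [0.3089, 0.4512, 0.4044]
orientation: [0.148, 0.989, -0.0, -0.0]
force: [0.4, 1.1, 0.3]
opening: 0.999
finger_force: 0.0
```

carry_out:
  steps:
    - {"dx": -0.0324, "dy": -0.0253, "dz": 0, "rx": 0, "ry": 0, "rz": 0, "gripper": 1}
    - {"dx": -0.0648, "dy": -0.0506, "dz": 0, "rx": 0, "ry": 0, "rz": 0, "gripper": 1}
    - {"dx": -0.0972, "dy": -0.0759, "dz": 0, "rx": 0, "ry": 0, "rz": 0, "gripper": 1}
    - {"dx": -0.1296, "dy": -0.1012, "dz": 0, "rx": 0, "ry": 0, "rz": 0, "gripper": 1}
    - {"dx": -0.162, "dy": -0.1265, "dz": 0, "rx": 0, "ry": 0, "rz": 0, "gripper": 1}

```text
time: 0.93
eef_pos: [0.4268, 0.2826, 0.4046]
orientation: [0.148, 0.989, -0.0, -0.0]
force: [1.2, 1.0, -0.3]
opening: 1.0
finger_force: 0.0
```

carry_out:
  steps:
    - {"dx": -0.0164, "dy": -0.032, "dz": 0, "rx": 0, "ry": 0, "rz": 0, "gripper": 1}
    - {"dx": -0.0328, "dy": -0.064, "dz": 0, "rx": 0, "ry": 0, "rz": 0, "gripper": 1}
    - {"dx": -0.0492, "dy": -0.096, "dz": 0, "rx": 0, "ry": 0, "rz": 0, "gripper": 1}
    - {"dx": -0.0656, "dy": -0.128, "dz": 0, "rx": 0, "ry": 0, "rz": 0, "gripper": 1}
    - {"dx": -0.082, "dy": -0.16, "dz": 0, "rx": 0, "ry": 0, "rz": 0, "gripper": 1}

```text
time: 1.35
eef_pos: [0.4575, 0.1057, 0.4046]
orientation: [0.148, 0.989, -0.0, -0.0]
force: [1.5, 0.3, 0.0]
opening: 1.001
finger_force: 0.0
```

carry_out:
  steps:
    - {"dx": -0.0164, "dy": -0.032, "dz": 0, "rx": 0, "ry": 0, "rz": 0, "gripper": 1}
    - {"dx": -0.0328, "dy": -0.064, "dz": 0, "rx": 0, "ry": 0, "rz": 0, "gripper": 1}
    - {"dx": -0.0492, "dy": -0.096, "dz": 0, "rx": 0, "ry": 0, "rz": 0, "gripper": 1}
    - {"dx": -0.0656, "dy": -0.128, "dz": 0, "rx": 0, "ry": 0, "rz": 0, "gripper": 1}
    - {"dx": -0.082, "dy": -0.16, "dz": 0, "rx": 0, "ry": 0, "rz": 0, "gripper": 1}

```text
time: 1.77
eef_pos: [0.4889, -0.0714, 0.4046]
orientation: [0.148, 0.989, 0.0, -0.0]
force: [0.6, 0.0, 0.6]
opening: 1.001
finger_force: 0.0
```

carry_out:
  steps:
    - {"dx": -0.0115, "dy": -0.0375, "dz": 0, "rx": 0, "ry": 0, "rz": -4, "gripper": 1}
    - {"dx": -0.023, "dy": -0.075, "dz": 0, "rx": 0, "ry": 0, "rz": -8, "gripper": 1}
    - {"dx": -0.0345, "dy": -0.1125, "dz": 0, "rx": 0, "ry": 0, "rz": -12, "gripper": 1}
    - {"dx": -0.046, "dy": -0.15, "dz": 0, "rx": 0, "ry": 0, "rz": -16, "gripper": 1}
    - {"dx": -0.0575, "dy": -0.1875, "dz": 0, "rx": 0, "ry": 0, "rz": -16, "gripper": 1}

```text
time: 2.18
eef_pos: [0.4885, -0.2677, 0.4045]
orientation: [0.007, 1.0, 0.0, -0.0]
force: [1.5, 0.1, 0.1]
opening: 1.0
finger_force: 0.0
```

carry_out:
  steps:
    - {"dx": -0.001, "dy": -0.039, "dz": 0, "rx": 0, "ry": 0, "rz": 0, "gripper": 1}
    - {"dx": -0.002, "dy": -0.078, "dz": 0, "rx": 0, "ry": 0, "rz": 0, "gripper": 1}
    - {"dx": -0.002, "dy": -0.078, "dz": 0.035, "rx": 0, "ry": 0, "rz": 0, "gripper": 1}
    - {"dx": -0.002, "dy": -0.078, "dz": 0.07, "rx": 0, "ry": 0, "rz": 0, "gripper": 1}
    - {"dx": -0.002, "dy": -0.078, "dz": 0.1, "rx": 0, "ry": 0, "rz": 0, "gripper": 1}

```text
time: 2.6
eef_pos: [0.4889, -0.3444, 0.3028]
orientation: [0.01, 1.0, 0.0, -0.0]
force: [0.6, -0.2, 0.5]
opening: 1.002
finger_force: 0.0
```

carry_out:
  steps:
    - {"dx": 0, "dy": 0, "dz": 0.015, "rx": 0, "ry": 0, "rz": 0, "gripper": 1}
    - {"dx": 0, "dy": 0, "dz": 0.03, "rx": 0, "ry": 0, "rz": 0, "gripper": 1}
    - {"dx": 0, "dy": 0, "dz": 0.043, "rx": 0, "ry": 0, "rz": 0, "gripper": 1}
    - {"dx": 0, "dy": 0, "dz": 0.043, "rx": 0, "ry": 0, "rz": 0, "gripper": 1}

```text
time: 2.93
eef_pos: [0.4887, -0.3431, 0.259]
orientation: [0.009, 1.0, 0.001, -0.002]
force: [-0.6, 0.4, -0.1]
opening: 0.999
finger_force: 0.0
```

```bash
python3 - <<'E'
from bench import *
from h import *
for n in("scene","top"): pickle.dump(get_image(n),open(f'{n}1.pkl','wb'))
T,S=load('1');s=sense();print(s['eef_pos'],s['force'])
a=cv2.resize(S.p[200:325,330:440],None,fx=4.6,fy=4.6,interpolation=2);b=cv2.resize(T.p[200:275,390:450],None,fx=4.8,fy=4.8,interpolation=2)
o=np.zeros((580,800,3),np.uint8);o[:a.shape[0],:a.shape[1]]=a[:580];o[:b.shape[0],510:510+b.shape[1]]=b;cv2.imwrite('pics/d1.png',o[:,:,::-1])
E
```

```text
[ 0.48951613 -0.34361325  0.261494  ] [ 0.44061189 -0.0442844   0.18600439]
```

View pics/d1.png

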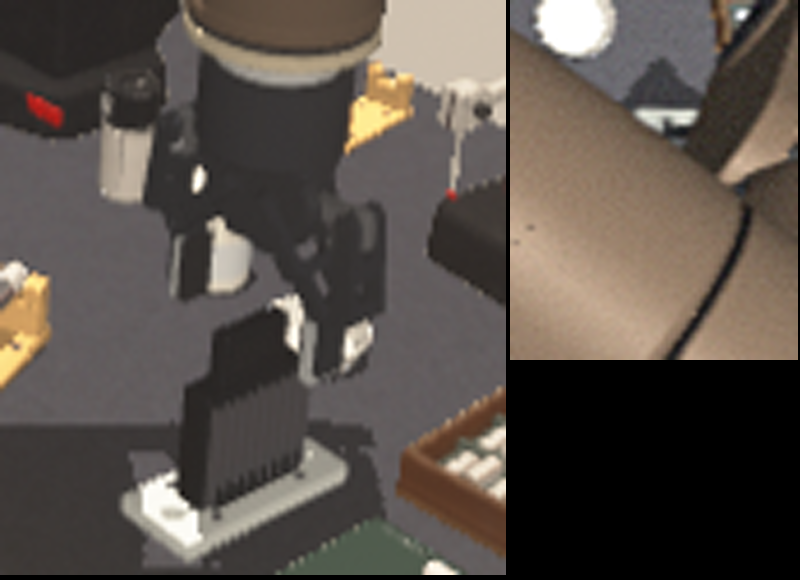

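The fingers stand either side of the tab (left at crop (190,265), right at (330,350), tab between), so I'll close.

carry_out:
  steps:
    - {"dx": 0, "dy": 0, "dz": 0, "rx": 0, "ry": 0, "rz": 0, "gripper": -1}
    - {"dx": 0, "dy": 0, "dz": 0, "rx": 0, "ry": 0, "rz": 0, "gripper": -1}
    - {"dx": 0, "dy": 0, "dz": 0, "rx": 0, "ry": 0, "rz": 0, "gripper": -1}
    - {"dx": 0, "dy": 0, "dz": 0, "rx": 0, "ry": 0, "rz": 0, "gripper": -1}
    - {"dx": 0, "dy": 0, "dz": 0, "rx": 0, "ry": 0, "rz": 0, "gripper": -1}
  newtons: 50

```text
time: 3.45
eef_pos: [0.4897, -0.3438, 0.2622]
orientation: [0.009, 1.0, -0.0, 0.0]
force: [0.0, 0.3, 0.4]
opening: 0.296
finger_force: 0.0
```

carry_out:
  steps:
    - {"dx": 0, "dy": 0, "dz": 0, "rx": 0, "ry": 0, "rz": 0, "gripper": -1}
    - {"dx": 0, "dy": 0, "dz": 0, "rx": 0, "ry": 0, "rz": 0, "gripper": -1}
    - {"dx": 0, "dy": 0, "dz": 0, "rx": 0, "ry": 0, "rz": 0, "gripper": -1}
    - {"dx": 0, "dy": 0, "dz": 0, "rx": 0, "ry": 0, "rz": 0, "gripper": -1}

```text
time: 3.78
eef_pos: [0.4896, -0.344, 0.262]
orientation: [0.009, 1.0, -0.0, 0.0]
force: [-1.6, -2.7, 6.7]
opening: 0.132
finger_force: 49.6
```

carry_out:
  steps:
    - {"dx": 0, "dy": 0, "dz": -0.02, "rx": 0, "ry": 0, "rz": 0, "gripper": -1}
    - {"dx": 0, "dy": 0, "dz": -0.055, "rx": 0, "ry": 0, "rz": 0, "gripper": -1}
    - {"dx": 0, "dy": 0, "dz": -0.09, "rx": 0, "ry": 0, "rz": 0, "gripper": -1}
    - {"dx": 0, "dy": 0, "dz": -0.12, "rx": 0, "ry": 0, "rz": 0, "gripper": -1}
    - {"dx": 0, "dy": 0, "dz": -0.12, "rx": 0, "ry": 0, "rz": 0, "gripper": -1}

```text
time: 4.2
eef_pos: [0.4907, -0.3445, 0.3873]
orientation: [0.009, 1.0, -0.002, 0.003]
force: [1.5, -1.4, -3.4]
opening: 0.127
finger_force: 49.8
```

carry_out:
  steps:
    - {"dx": 0.003, "dy": 0.02, "dz": 0, "rx": 0, "ry": 0, "rz": 0, "gripper": -1}
    - {"dx": 0.009, "dy": 0.058, "dz": 0, "rx": 0, "ry": 0, "rz": 0, "gripper": -1}
    - {"dx": 0.015, "dy": 0.096, "dz": 0, "rx": 0, "ry": 0, "rz": 0, "gripper": -1}
    - {"dx": 0.021, "dy": 0.135, "dz": 0, "rx": 0, "ry": 0, "rz": 0, "gripper": -1}
    - {"dx": 0.027, "dy": 0.174, "dz": 0, "rx": 0, "ry": 0, "rz": 0, "gripper": -1}

```text
time: 4.62
eef_pos: [0.4648, -0.1676, 0.3808]
orientation: [0.01, 1.0, 0.0, -0.001]
force: [1.5, 0.8, -4.9]
opening: 0.125
finger_force: 49.8
```

carry_out:
  steps:
    - {"dx": 0.006, "dy": 0.039, "dz": 0, "rx": 0, "ry": 0, "rz": 1, "gripper": -1}
    - {"dx": 0.012, "dy": 0.078, "dz": 0, "rx": 0, "ry": 0, "rz": 2, "gripper": -1}
    - {"dx": 0.018, "dy": 0.116, "dz": 0, "rx": 0, "ry": 0, "rz": 3, "gripper": -1}
    - {"dx": 0.023, "dy": 0.15, "dz": 0, "rx": 0, "ry": 0, "rz": 4.4, "gripper": -1}
    - {"dx": 0.026, "dy": 0.175, "dz": 0, "rx": 0, "ry": 0, "rz": 4.4, "gripper": -1}

```text
time: 5.03
eef_pos: [0.4417, 0.0086, 0.381]
orientation: [0.048, 0.999, 0.0, -0.001]
force: [-0.3, -1.0, -4.6]
opening: 0.129
finger_force: 49.7
```

carry_out:
  steps:
    - {"dx": 0, "dy": 0, "dz": 0, "rx": 0, "ry": 0, "rz": 0, "gripper": -1}
    - {"dx": 0, "dy": 0, "dz": 0, "rx": 0, "ry": 0, "rz": 0, "gripper": -1}

```text
time: 5.2
eef_pos: [0.4426, 0.0075, 0.3811]
orientation: [0.046, 0.999, 0.0, -0.001]
force: [0.3, -0.8, -4.0]
opening: 0.133
finger_force: 50.0
```

```bash
python3 - <<'E'
from bench import *
from h import *
for n in("scene","top"): pickle.dump(get_image(n),open(f'{n}2.pkl','wb'))
T,S=load('2');s=sense();print(s['eef_pos'],s['orientation'],s['force'],s['wrist_torque'])
a=cv2.resize(S.p[175:265,235:335],None,fx=6,fy=6,interpolation=2);o=a
b=cv2.resize(T.p[215:275,315:360],None,fx=4.4,fy=4.4,interpolation=2)
o=np.zeros((540,800,3),np.uint8);o[:,:600]=a[:540];o[:b.shape[0],601:601+b.shape[1]]=b[:,:199];cv2.imwrite('pics/d2.png',o[:,:,::-1])
E
```

```text
[0.44300881 0.00602958 0.38127724] [ 4.73859295e-02  9.98876601e-01 -7.95750606e-05 -3.21443424e-04] [ 0.40326301 -0.18657659 -3.65412422] [-0.03702645 -0.02323862  0.00500467]
```

View pics/d2.png

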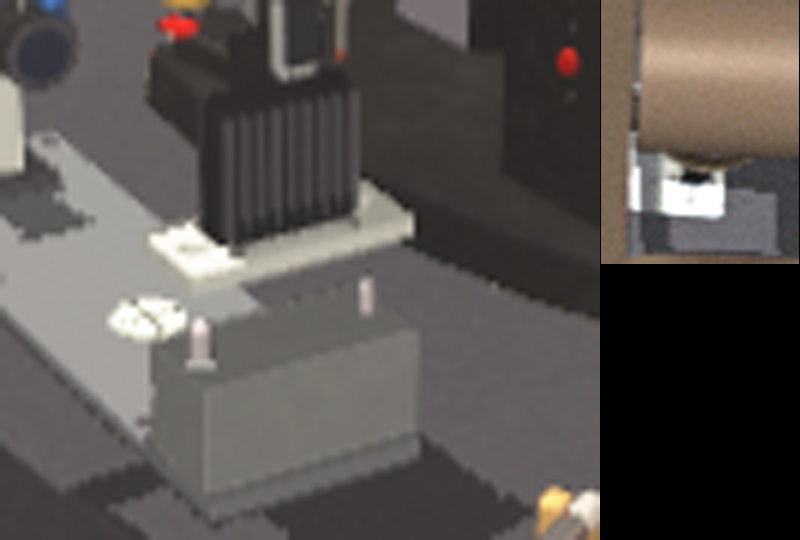

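The foot hangs over the pedestal: its front bottom corner is at crop (192,290), the pedestal's front top corner at (208,385), and both dowels are visible at (200,340) and (366,295). Now I'll measure the offset between foot and pedestal.

```bash
cat >> h.py <<'E'
def wl(v,e,z,L=8):
    A=v.pl(*(e[0]-e[1]*L),z);B=v.pl(*(e[0]+e[1]*L),z);return A,B
E
python3 - <<'E'
from h import *
np.set_printoptions(precision=4,suppress=True)
T,S=load('2')
c=lambda u,v:np.array([235+u/6-.42,175+v/6-.42])
zf=.1193
E={'foot-y':(edge(S,c(205,289),c(410,240),1.6),zf),'foot-x':(edge(S,c(155,253),c(182,281),1.6),zf),'ped-y':(edge(S,c(212,384),c(415,331),1.6),.07),'ped-x':(edge(S,c(155,343),c(205,382),1.6),.07)}
W={}
for k,(e,z) in E.items():
    A,B=wl(S,e,z);
    if (B-A)[0 if k[-1]=='y' else 1]<0:A,B=B,A
    W[k]=(A,B);print(k,e[2],A,B,'ang',np.degrees(np.arctan2((B-A)[1],(B-A)[0])))
cf=S.pl(*meet(E['foot-y'][0],E['foot-x'][0]),zf);cp=S.pl(*meet(E['ped-y'][0],E['ped-x'][0]),.07)
a=np.radians(-5.4);x=np.array([np.cos(a),np.sin(a),0]);y=np.array([-x[1],x[0],0])
print('corner foot',cf,'ped',cp,'diff in stand axes x,y (want 0,+3mm):',(cf-cp)@x*1e3,(cf-cp)@y*1e3)
vr=edge(S,c(413,214),c(413,238),1.6);vp=edge(S,c(419,335),c(419,430),1.6)
rf=S.pl(*meet(E['foot-y'][0],vr),zf);rp=S.pl(*meet(E['ped-y'][0],vp),.07)
print('right',rf,rp,(rf-rp)@x*1e3,(rf-rp)@y*1e3,'lens',np.linalg.norm(rf-cf),np.linalg.norm(rp-cp))
np.set_printoptions(linewidth=200);print(T.g[246:268,320:346])
E
```

```text
foot-y 0.06 [ 0.4167 -0.0195  0.1193] [ 0.4648 -0.0245  0.1193] ang -5.984380101566781
foot-x 0.03 [ 0.382  -0.0202  0.1193] [0.3927 0.0521 0.1193] ang 81.60864832011659
ped-y 0.13 [ 0.4159 -0.0182  0.07  ] [ 0.4646 -0.0232  0.07  ] ang -5.886276924958859
ped-x 0.16 [ 0.3911 -0.0179  0.07  ] [0.3868 0.043  0.07  ] ang 94.09036273906152
corner foot [ 0.3827 -0.0159  0.1193] ped [ 0.3909 -0.0156  0.07  ] diff in stand axes x,y (want 0,+3mm): -8.231206143447128 -1.0694410900153226
right [ 0.4921 -0.0274  0.1193] [ 0.4975 -0.0266  0.07  ] -5.3036732292552164 -1.2827474077123064 lens 0.11005181201438771 0.1071224130049139
[[109 130 130  86  91  97  98  98  94  96  93  96  97 100  95  99  97  96 100  98 103 100  97  99 102 104]
 [109 131 133  78  81  89  89  84  86  87  88  87  92  89  92  92  92  87  92  91  89  94  94  94  95  96]
 [106 131 137  74  72  73  77  75  79  84  75  79  81  85  86  86  81  84  83  82  82  83  90  85  83  87]
 [108 152 176  91  75  77  75  82  92  96  69  65  64  70  70  68  71  74  72  74  79  74  77  76  76  77]
 [107 153 184 124 115 118 115 112 148 147 107  
[... 1179 characters left out ...]
 255 255 249 247 255 255 255 255 255 255 219 109  98 109]
 [111 133 209 228 127 111 111 138 191 255 255 255 255 255 255 255 255 255 255 255 255 255 233 112 102 106]
 [ 98  84 103 104  69  73  73  87 113 163 214 235 251 255 255 255 255 255 255 255 255 255 224 117 107 115]
 [ 97  91 107  99  59  61  66  63  61  61  85 108 111 112 115 127 128 136 153 169 186 172 122 109 106 111]
 [102  89 115 102  62  56  61  67  58  66  82 111 105 104 100 101 100 104  98 101 109 102 104 106 111 113]
 [ 92  84 111 100  62  66  66  66  63  67  83 106 105 114 115 109 108 108 112 107 111 112 111 115 111 112]
 [100  93 111 105  65  65  64  60  66  63  88 119 114 112 111 114 109 106 110 108 108 109 111 109 112 115]]
```

```bash
python3 - <<'E'
from h import *
np.set_printoptions(precision=4,suppress=True)
T,S=load('2');T0,S0=load('0')
c=lambda u,v:np.array([235+u/6-.42,175+v/6-.42])
a=np.radians(-5.4);x=np.array([np.cos(a),np.sin(a),0]);y=np.array([-x[1],x[0],0])
zf=.1193
fy=edge(S,c(205,289),c(410,240),1.6);fx=edge(S,c(155,253),c(182,281),1.6);vr=edge(S,c(413,214),c(413,238),1.6)
pf=S.pl(268.53,240.33,.07);pr=S.pl(304.47,229.67,.07)
ff=S.pl(*meet(fy,fx),zf);fr=S.pl(*meet(fy,vr),zf)
print('ped',pf,pr,np.linalg.norm(pf-pr),'foot',ff,fr,np.linalg.norm(ff-fr))
print('front d',(ff-pf)@x*1e3,(ff-pf)@y*1e3,'right',(fr-pr)@x*1e3,(fr-pr)@y*1e3)
print('px: pedline',np.degrees(np.arctan2(pr[1]-pf[1],pr[0]-pf[0])),'foot',np.degrees(np.arctan2(fr[1]-ff[1],fr[0]-ff[0])))
# top: pedestal -y edge & lower edge (img 0) vs foot (img 2)
pR=edge(T0,(343.1,234),(341,262.7));pl=edge(T0,(329.6,262.6),(340,263.4),2)
fR=edge(T,(342.6,257),(342.3,263),1.8);fl=edge(T,(331,263.0),(341,263.9),1.8)
fL=edge(T,(328.3,257),(328.1,262),1.8)
P=T.pl(*meet(pR,pl),.07)
for zz in(zf,zf+.01):
  F=T.pl(*meet(fR,fl),zz);G=T.pl(*meet(fL,fl),zz);print('T z',zz,F,G,'rms',fR[2],fl[2],fL[2],'d',(F-P)@x*1e3,(F-P)@y*1e3,'width',np.linalg.norm(F-G))
# compare with TCP prediction
C=np.array([.4430,.0060]);print('foot centre by S front corner',ff+.058*x+.025*y,'ped centre S',pf+.058*x+.028*y,'T ped',P+.058*x+.028*y)
E
```

```text
ped [ 0.3802 -0.0197  0.07  ] [ 0.4946 -0.0298  0.07  ] 0.11486776530553507 foot [ 0.3827 -0.0159  0.1193] [ 0.4921 -0.0274  0.1193] 0.11005181201438771
front d 2.112152571710321 4.008213416764175 right -2.7076426604319535 2.228407225852813
px: pedline -5.0720680192420975 foot -5.984341943848555
T z 0.1193 [ 0.3781 -0.0185  0.1193] [0.3818 0.0338 0.1193] rms 0.03 0.06 0.03 d -5.445757185672473 -3.414466100148592 width 0.05241843680442663
T z 0.1293 [ 0.3777 -0.0179  0.1293] [0.3813 0.034  0.1293] rms 0.03 0.06 0.03 d -5.951073874497725 -2.885365463202883 width 0.052048094194385844
foot centre by S front corner [0.4427 0.0035 0.1193] ped centre S [0.4406 0.0027 0.07  ] T ped [0.4442 0.0068 0.07  ]
```

carry_out:
  steps:
    - {"dx": -0.0037, "dy": 0.0037, "dz": 0, "rx": 0, "ry": 0, "rz": 0, "gripper": -1}
    - {"dx": -0.0037, "dy": 0.0037, "dz": 0.012, "rx": 0, "ry": 0, "rz": 0, "gripper": -1}
    - {"dx": -0.0037, "dy": 0.0037, "dz": 0.024, "rx": 0, "ry": 0, "rz": 0, "gripper": -1}
    - {"dx": -0.0037, "dy": 0.0037, "dz": 0.024, "rx": 0, "ry": 0, "rz": 0, "gripper": -1}
    - {"dx": -0.0037, "dy": 0.0037, "dz": 0.024, "rx": 0, "ry": 0, "rz": 0, "gripper": -1}

```text
time: 5.72
eef_pos: [0.4472, 0.009, 0.3573]
orientation: [0.048, 0.999, -0.0, -0.001]
force: [0.4, -0.1, -3.5]
opening: 0.13
finger_force: 49.9
```

```bash
python3 - <<'E'
from bench import *
from h import *
for n in("scene","top"): pickle.dump(get_image(n),open(f'{n}3.pkl','wb'))
T,S=load('3');s=sense();print(s['eef_pos'],s['orientation'],s['force'])
a=cv2.resize(S.p[185:260,245:320],None,fx=7.8,fy=7.8,interpolation=2)
b=cv2.resize(T.p[230:275,317:352],None,fx=6,fy=6,interpolation=2)
o=np.zeros((590,800,3),np.uint8);o[:a.shape[0],:a.shape[1]]=a[:590];o[:b.shape[0],590:590+b.shape[1]]=b[:,:210];cv2.imwrite('pics/d3.png',o[:,:,::-1])
E
```

```text
[0.44746481 0.00914662 0.35807274] [ 4.80407551e-02  9.98845370e-01 -1.32791013e-05  1.07862961e-04] [-0.85219202  0.85089867 -3.47092237]
```

View pics/d3.png

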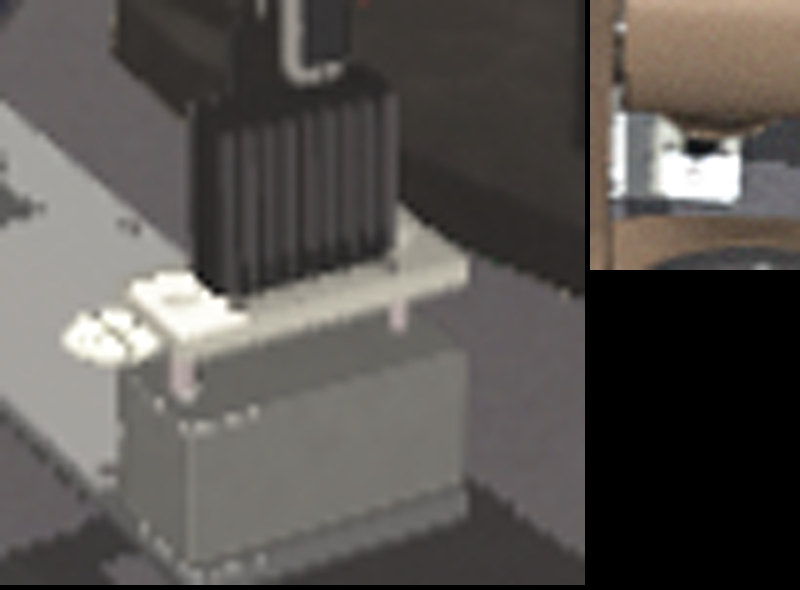

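Foot now just above the tips, ends in line with the pedestal's in the scene view (foot 185–468 vs pedestal 190–466); bore visible at (178,300), thick dowel below it at (183,375). I'll refine with bore centre and top-view edges.

```bash
python3 - <<'E'
from h import *
np.set_printoptions(precision=4,suppress=True,linewidth=200)
T,S=load('3');T0,S0=load('0')
a=np.radians(-5.5);x=np.array([np.cos(a),np.sin(a),0]);y=np.array([-x[1],x[0],0])
print(S.g[217:232,260:276]);print(S.g[230:238,262:274])
pR=edge(T0,(343.1,234),(341,262.7));pl=edge(T0,(329.6,262.6),(340,263.4),2)
P=T.pl(*meet(pR,pl),.07)
c=lambda u,v:np.array([317+(u-590)/6-.42,230+v/6-.42])
fR=edge(T,c(741,150),c(739,195),1.6);fl=edge(T,c(662,198),c(735,203),1.6);fL=edge(T,c(660,150),c(656,190),1.6)
F=T.pl(*meet(fR,fl),.106);F2=T.pl(*meet(fR,fl),.096);print('rms',fR[2],fl[2],fL[2],'d x',(F2-P)@x*1e3+2.1,'d y (want 3)',(F-P)@y*1e3+1.2,F,P)
print(T.g[248:266,325:344])
E
```

```text
[[163 163 163 163 164 163 163 155 130  88  42  43  45  56  72  57]
 [163 163 163 163 164 163 161 160 150  98  42  42  44  56  72  59]
 [163 163 161 160 158 158 157 157 152  89  42  43  45  56  72  58]
 [160 158 157 157 163 241 240 240 241 234  43  43  45  57  71  59]
 [160 163 240 240 241 251 251 251 252 251 183  43  44  57  71  59]
 [163 190 247 251 251 250 248 241 244 246 226 232  60  51  74  70]
 [162 180 207 247 251 241 207 207 217 217 233 251 237 234 135 101]
 [189 167 163 205 239 247 240 235 237 244 248 252 252 251 154 102]
 [250 238 163 162 193 240 251 250 250 251 252 252 252 252 243 238]
 [254 253 155 188 168 195 240 251 251 252 252 252 248 242 236 226]
 [219 235 249 250 193 168 190 232 251 242 242 227 218 207 195 186]
 [171 232 254 254 250 193 164 183 225 207 205 185 185 184 185 185]
 [249 181 238 254 239 178 144 169 180 183 184 184 184 171 158 147]
 [245 185 223 219 161 132 124 172 180 183 158 158 137 128 118 109]
 [178 156 166 112 111 106 117 169 171 160 118 117 101 102 102 102]]
[[223 219 161 132 124 172 180 183 158 158 137 128]
 [166 112 111 106 117 169 171 160 118 117 1
[... 1165 characters left out ...]
68 221 255 255 255 255 255 235 255 255 255 255 255 255 255 114 100]
 [113 120 170 219 255 255 255 255 222 214 245 255 255 255 255 255 255 122 105]
 [115 116 162 223 255 255 255 255 246 254 250 255 255 255 255 255 241 101 101]
 [117 126 174 221 255 255 255 255 250 248 253 255 255 255 255 255 233 101 105]
 [119 129 176 217 255 255 255 255 255 255 255 255 255 255 255 255 243 109 103]
 [119 113 130 150 187 243 255 255 255 255 255 255 255 255 255 255 212 113 110]
 [ 75  80  75  80  80 107 114 109 124 135 147 166 169 184 219 200 133 104 108]
 [ 67  56  60  65  60  80 101  95  89  95  90  81  85  87  94 113 122 114 116]
 [ 71  70  67  66  68  90 110 112 108 113 107 108 111 111 104 107 108 108 106]]
```

carry_out:
  steps:
    - {"dx": 0, "dy": 0.001, "dz": 0.003, "rx": 0, "ry": 0, "rz": 0, "gripper": -1}
    - {"dx": 0, "dy": 0.001, "dz": 0.006, "rx": 0, "ry": 0, "rz": 0, "gripper": -1}
    - {"dx": 0, "dy": 0.001, "dz": 0.009, "rx": 0, "ry": 0, "rz": 0, "gripper": -1}
    - {"dx": 0, "dy": 0.001, "dz": 0.009, "rx": 0, "ry": 0, "rz": 0, "gripper": -1}

```text
time: 6.15
eef_pos: [0.447, 0.0106, 0.3483]
orientation: [0.048, 0.999, 0.0, -0.0]
force: [0.5, -0.8, -4.8]
opening: 0.127
finger_force: 50.0
```

carry_out:
  steps:
    - {"dx": 0, "dy": 0, "dz": 0.0015, "rx": 0, "ry": 0, "rz": 0, "gripper": -1}
    - {"dx": 0, "dy": 0, "dz": 0.003, "rx": 0, "ry": 0, "rz": 0, "gripper": -1}
    - {"dx": 0, "dy": 0, "dz": 0.004, "rx": 0, "ry": 0, "rz": 0, "gripper": -1}
    - {"dx": 0, "dy": 0, "dz": 0.004, "rx": 0, "ry": 0, "rz": 0, "gripper": -1}

```text
time: 6.48
eef_pos: [0.4472, 0.0105, 0.3445]
orientation: [0.048, 0.999, -0.0, -0.0]
force: [0.4, -3.1, -4.7]
opening: 0.128
finger_force: 49.9
```

carry_out:
  steps:
    - {"dx": 0, "dy": -0.0008, "dz": 0, "rx": 0, "ry": 0, "rz": 0, "gripper": -1}
    - {"dx": 0, "dy": -0.0008, "dz": 0.002, "rx": 0, "ry": 0, "rz": 0, "gripper": -1}
    - {"dx": 0, "dy": -0.0008, "dz": 0.004, "rx": 0, "ry": 0, "rz": 0, "gripper": -1}
    - {"dx": 0, "dy": -0.0008, "dz": 0.004, "rx": 0, "ry": 0, "rz": 0, "gripper": -1}

```text
time: 6.82
eef_pos: [0.447, 0.0098, 0.3403]
orientation: [0.048, 0.999, 0.0, -0.0]
force: [-0.0, 0.2, -3.8]
opening: 0.126
finger_force: 50.0
```

carry_out:
  steps:
    - {"dx": 0, "dy": 0, "dz": 0.002, "rx": 0, "ry": 0, "rz": 0, "gripper": -1}
    - {"dx": 0, "dy": 0, "dz": 0.004, "rx": 0, "ry": 0, "rz": 0, "gripper": -1}
    - {"dx": 0, "dy": 0, "dz": 0.006, "rx": 0, "ry": 0, "rz": 0, "gripper": -1}
    - {"dx": 0, "dy": 0, "dz": 0.006, "rx": 0, "ry": 0, "rz": 0, "gripper": -1}

```text
time: 7.15
eef_pos: [0.447, 0.0097, 0.3343]
orientation: [0.048, 0.999, -0.0, -0.0]
force: [-0.3, 0.1, -3.4]
opening: 0.129
finger_force: 50.0
```

carry_out:
  steps:
    - {"dx": 0, "dy": 0, "dz": 0.001, "rx": 0, "ry": 0, "rz": 0, "gripper": -1}
    - {"dx": 0, "dy": 0, "dz": 0.002, "rx": 0, "ry": 0, "rz": 0, "gripper": -1}
    - {"dx": 0, "dy": 0, "dz": 0.002, "rx": 0, "ry": 0, "rz": 0, "gripper": -1}

```text
time: 7.4
eef_pos: [0.4471, 0.0097, 0.3326]
orientation: [0.048, 0.999, -0.0, -0.0]
force: [0.3, 0.0, -4.4]
opening: 0.129
finger_force: 50.0
```

carry_out:
  steps:
    - {"dx": 0, "dy": 0, "dz": 0.001, "rx": 0, "ry": 0, "rz": 0, "gripper": -1}
    - {"dx": 0, "dy": 0, "dz": 0.001, "rx": 0, "ry": 0, "rz": 0, "gripper": -1}

```text
time: 7.57
eef_pos: [0.4472, 0.0097, 0.332]
orientation: [0.048, 0.999, -0.0, 0.0]
force: [-2.4, -0.8, 3.0]
opening: 0.13
finger_force: 51.0
```

carry_out:
  steps:
    - {"dx": 0, "dy": 0, "dz": 0.001, "rx": 0, "ry": 0, "rz": 0, "gripper": -1}
    - {"dx": 0, "dy": 0, "dz": 0.001, "rx": 0, "ry": 0, "rz": 0, "gripper": -1}

```text
time: 7.73
eef_pos: [0.4471, 0.0096, 0.3319]
orientation: [0.048, 0.999, -0.0, 0.0]
force: [-9.2, -3.2, 30.7]
opening: 0.123
finger_force: 54.7
```

Seated: contact came at TCP z 0.332, exactly 70 mm above the table grasp height. Relax the push, release and rise.

carry_out:
  steps:
    - {"dx": 0, "dy": 0, "dz": -0.001, "rx": 0, "ry": 0, "rz": 0, "gripper": -1}
    - {"dx": 0, "dy": 0, "dz": -0.001, "rx": 0, "ry": 0, "rz": 0, "gripper": 0}
    - {"dx": 0, "dy": 0, "dz": -0.001, "rx": 0, "ry": 0, "rz": 0, "gripper": 0}
    - {"dx": 0, "dy": 0, "dz": -0.001, "rx": 0, "ry": 0, "rz": 0, "gripper": 0}
    - {"dx": 0, "dy": 0, "dz": -0.001, "rx": 0, "ry": 0, "rz": 0, "gripper": 0}

```text
time: 8.15
eef_pos: [0.4472, 0.0097, 0.3316]
orientation: [0.048, 0.999, -0.0, 0.0]
force: [-0.7, 0.4, -0.4]
opening: 0.5
finger_force: 0.0
```

carry_out:
  steps:
    - {"dx": 0, "dy": 0, "dz": 0, "rx": 0, "ry": 0, "rz": 0, "gripper": 0.2}
    - {"dx": 0, "dy": 0, "dz": 0, "rx": 0, "ry": 0, "rz": 0, "gripper": 0.2}
    - {"dx": 0, "dy": 0, "dz": -0.02, "rx": 0, "ry": 0, "rz": 0, "gripper": 0.2}
    - {"dx": 0, "dy": 0, "dz": -0.05, "rx": 0, "ry": 0, "rz": 0, "gripper": 0.2}
    - {"dx": 0, "dy": 0, "dz": -0.08, "rx": 0, "ry": 0, "rz": 0, "gripper": 0.2}

```text
time: 8.57
eef_pos: [0.4467, 0.0098, 0.4121]
orientation: [0.048, 0.999, 0.0, -0.001]
force: [0.9, 0.2, -0.1]
opening: 0.603
finger_force: 0.0
```

carry_out:
  steps:
    - {"dx": 0, "dy": -0.03, "dz": 0, "rx": 0, "ry": 0, "rz": 0, "gripper": 0.2}
    - {"dx": 0, "dy": -0.06, "dz": 0, "rx": 0, "ry": 0, "rz": 0, "gripper": 0.2}
    - {"dx": 0, "dy": -0.09, "dz": 0, "rx": 0, "ry": 0, "rz": 0, "gripper": 0.2}
    - {"dx": 0, "dy": -0.13, "dz": 0, "rx": 0, "ry": 0, "rz": 0, "gripper": 0.2}
    - {"dx": 0, "dy": -0.17, "dz": 0, "rx": 0, "ry": 0, "rz": 0, "gripper": 0.2}

```text
time: 8.98
eef_pos: [0.4305, -0.1608, 0.4119]
orientation: [0.047, 0.999, -0.0, 0.0]
force: [1.8, 0.6, 0.2]
opening: 0.602
finger_force: 0.0
```

```bash
python3 - <<'E'
from bench import *
from h import *
np.set_printoptions(precision=4,suppress=True,linewidth=200)
for n in("scene","top"): pickle.dump(get_image(n),open(f'{n}4.pkl','wb'))
T,S=load('4');T0,S0=load('0');s=sense();print(s['eef_pos'],s['orientation'],s['force'],s['opening'])
a=cv2.resize(S.p[190:260,235:320],None,fx=6,fy=6,interpolation=2)
b=cv2.resize(T.p[222:272,285:352],None,fx=4.3,fy=4.3,interpolation=2)
d=cv2.resize(S0.p[252:295,300:345],None,fx=6,fy=6,interpolation=2)
o=np.zeros((520,800,3),np.uint8);o[:a.shape[0],:a.shape[1]]=a[:520];o[:b.shape[0],511:511+b.shape[1]]=b[:,:289];o[230:230+d.shape[0],515:515+d.shape[1]]=d;cv2.imwrite('pics/d4.png',o[:,:,::-1])
E
```

```text
[ 0.4306 -0.164   0.4118] [ 0.0498  0.9988 -0.0007  0.0004] [0.791  0.8512 0.1365] 0.6031756667460353
```

View pics/d4.png

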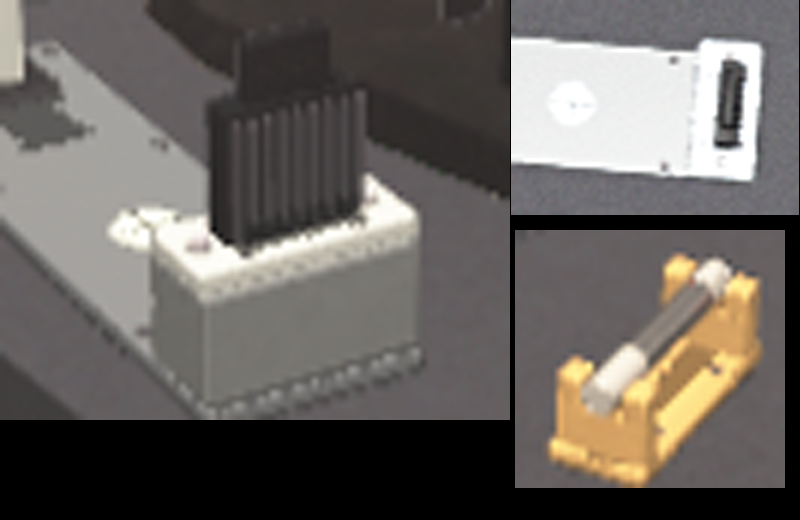

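The backlight sits flat on the pedestal with both dowel tips showing through its holes (crop (200,245) and (370,192)). Next, measure the gauge.

```bash
python3 - <<'E'
from h import *
np.set_printoptions(precision=4,suppress=True,linewidth=200)
T,S=load('0')
def m(v,box,s,val):
    x0,y0,x1,y1=box;k=np.zeros(v.g.shape,np.uint8);k[y0:y1,x0:x1]=((v.hsv[...,1]<s)&(v.hsv[...,2]>val))[y0:y1,x0:x1]
    n,l,st,c=cv2.connectedComponentsWithStats(k,connectivity=8);o=[(c[i],st[i,4]) for i in range(1,n) if st[i,4]>7]
    for q in o:print('  ',q)
    return o
for v in(170,185):print('S',v);s=m(S,(308,252,340,285),45,v)
print('T');t=m(T,(370,230,395,268),45,190)
n,g=t[0][0],t[1][0];G=T.pl(*g,.044);N=T.pl(*n,.044);print('go',G,'nogo',N,np.linalg.norm(G-N),np.degrees(np.arctan2(*(N-G)[:2][::-1])))
# handle dark core line in top: centroid per row of saturation-low dark pixels
P=[]
for r in range(240,252):
    row=np.arange(374,388);w=np.clip(200-T.g[r,374:388].astype(float),0,None)*(T.hsv[r,374:388,1]<90)
    c0=g[0]+(n[0]-g[0])*(r-g[1])/(n[1]-g[1]);w*=np.abs(row-c0)<3.2;P.append(((w*row).sum()/w.sum(),r))
x=np.polyfit([p[1] for p in P],[p[0] for p in P],1);A=T.pl(np.polyval(x,240),240,.046);B=T.pl(np.polyval(x,251),251,.046)
print('handle line',A,B,np.degrees(np.arctan2(*(A-B)[:2][::-1])), 'line at r246', T.pl(np.polyval(x,246),246,.046))
# wooden rest mask
for v,box in((T,(365,228,400,272)),):
    k=np.zeros(v.g.shape,np.uint8);x0,y0,x1,y1=box;k[y0:y1,x0:x1]=(((v.g>150))[y0:y1,x0:x1]);c=max(cv2.findContours(k,0,1)[0],key=cv2.contourArea);r=cv2.minAreaRect(c);print(r,'centre',v.pl(*r[0],.025))
    b=cv2.boxPoints(r);W=[v.pl(*q,.03) for q in b];print(np.array(W),[np.linalg.norm(W[i]-W[i-1]) for i in range(4)])
if len(s)==2:
    print(tri(T,g,S,max(s,key=lambda q:q[0][1])[0]),tri(T,n,S,min(s,key=lambda q:q[0][1])[0]))
E
```

```text
S 170
   (array([332.5909, 259.0455]), np.int32(22))
   (array([316.2373, 276.    ]), np.int32(59))
S 185
   (array([332.5909, 259.0455]), np.int32(22))
   (array([316.2727, 275.8364]), np.int32(55))
T
   (array([376.7, 236.4]), np.int32(20))
   (array([386.8182, 257.1212]), np.int32(33))
go [ 0.4057 -0.194   0.044 ] nogo [ 0.4857 -0.1586  0.044 ] 0.08748356802522585 23.807238491498072
handle line [ 0.4714 -0.1644  0.046 ] [ 0.429  -0.1812  0.046 ] 21.55950945781135 line at r246 [ 0.4482 -0.1736  0.046 ]
((381.1507568359375, 247.9061279296875), (30.398000717163086, 13.532013893127441), 64.44003295898438) centre [ 0.4427 -0.1769  0.025 ]
[[ 0.4849 -0.1284  0.03  ]
 [ 0.5073 -0.1773  0.03  ]
 [ 0.4002 -0.2231  0.03  ]
 [ 0.3785 -0.1749  0.03  ]] [np.float64(0.11610793533997632), np.float64(0.05375526140643069), np.float64(0.11650614817606675), np.float64(0.052922338417881465)]
(array([ 0.4059, -0.1946,  0.0403]), [array([ 0.01, -0.01]), array([-0.02,  0.  ])]) (array([ 0.4872, -0.1599,  0.0415]), [array([ 0.22, -0.33]), array([-0.57,  0.09])])
```

carry_out:
  steps:
    - {"dx": -0.0139, "dy": -0.0094, "dz": 0, "rx": 0, "ry": 0, "rz": -6, "gripper": 0.2}
    - {"dx": -0.0139, "dy": -0.0094, "dz": 0.02, "rx": 0, "ry": 0, "rz": -12, "gripper": 0.2}
    - {"dx": -0.0139, "dy": -0.0094, "dz": 0.055, "rx": 0, "ry": 0, "rz": -18, "gripper": 0.2}
    - {"dx": -0.0139, "dy": -0.0094, "dz": 0.09, "rx": 0, "ry": 0, "rz": -24, "gripper": 0.2}
    - {"dx": -0.0139, "dy": -0.0094, "dz": 0.12, "rx": 0, "ry": 0, "rz": -28.8, "gripper": 0.2}

```text
time: 9.5
eef_pos: [0.4436, -0.1697, 0.2901]
orientation: [-0.205, 0.979, 0.0, 0.0]
force: [-0.0, -0.2, -1.0]
opening: 0.597
finger_force: 0.0
```

carry_out:
  steps:
    - {"dx": 0, "dy": 0, "dz": 0.02, "rx": 0, "ry": 0, "rz": 0, "gripper": 0.2}
    - {"dx": 0, "dy": 0, "dz": 0.02, "rx": 0, "ry": 0, "rz": 0, "gripper": 0.2}
    - {"dx": 0, "dy": 0, "dz": 0.02, "rx": 0, "ry": 0, "rz": 0, "gripper": 0.2}

```text
time: 9.75
eef_pos: [0.4437, -0.1698, 0.2713]
orientation: [-0.202, 0.979, 0.001, -0.001]
force: [0.8, 1.7, 0.2]
opening: 0.598
finger_force: 0.0
```

```bash
python3 - <<'E'
from bench import *
from h import *
from scipy.spatial.transform import Rotation as Ro
s=sense();print(s['eef_pos'],s['orientation'],s['joints']);R=Ro.from_quat(s['orientation']).as_matrix();print(R)
print('local to target',R.T@(np.array([.4435,-.1747,.193])-s['eef_pos']))
pickle.dump(get_image("scene"),open('scene5.pkl','wb'));S=V(pickle.load(open('scene5.pkl','rb')))
a=cv2.resize(S.p[200:300,280:380],None,fx=5.5,fy=5.5,interpolation=2);cv2.imwrite('pics/e.png',a[:,:,::-1])
E
```

```text
[ 0.44373826 -0.1698338   0.27125661] [-2.01942291e-01  9.79396666e-01  7.34962838e-04 -9.69954877e-04] [-4.29365539e-01  4.40663238e-01  2.11188560e+00  6.86288299e-05
  5.91477431e-01 -2.40690052e+00]
[[-0.91843674 -0.39556179 -0.00219678]
 [-0.39556464  0.91843754  0.00104789]
 [ 0.0016031   0.00183139 -0.99999704]]
local to target [ 0.00201827 -0.00451837  0.0782518 ]
```

carry_out:
  steps:
    - {"dx": 0.002, "dy": -0.0045, "dz": 0.02, "rx": 0, "ry": 0, "rz": 0, "gripper": 0.2}
    - {"dx": 0.002, "dy": -0.0045, "dz": 0.04, "rx": 0, "ry": 0, "rz": 0, "gripper": 0.2}
    - {"dx": 0.002, "dy": -0.0045, "dz": 0.06, "rx": 0, "ry": 0, "rz": 0, "gripper": 0.2}
    - {"dx": 0.002, "dy": -0.0045, "dz": 0.072, "rx": 0, "ry": 0, "rz": 0, "gripper": 0.2}
    - {"dx": 0.002, "dy": -0.0045, "dz": 0.078, "rx": 0, "ry": 0, "rz": 0, "gripper": 0.2}

```text
time: 10.22
eef_pos: [0.4443, -0.1752, 0.194]
orientation: [-0.202, 0.979, -0.0, 0.0]
force: [-0.9, 0.1, 0.1]
opening: 0.6
finger_force: 0.0
```

carry_out:
  steps:
    - {"dx": 0, "dy": 0, "dz": 0, "rx": 0, "ry": 0, "rz": 0, "gripper": 0}
    - {"dx": 0, "dy": 0, "dz": 0, "rx": 0, "ry": 0, "rz": 0, "gripper": -0.2}
    - {"dx": 0, "dy": 0, "dz": 0, "rx": 0, "ry": 0, "rz": 0, "gripper": -0.3}
    - {"dx": 0, "dy": 0, "dz": 0, "rx": 0, "ry": 0, "rz": 0, "gripper": -0.4}
    - {"dx": 0, "dy": 0, "dz": 0, "rx": 0, "ry": 0, "rz": 0, "gripper": -0.5}
  newtons: 30

```text
time: 10.63
eef_pos: [0.4441, -0.1752, 0.1945]
orientation: [-0.202, 0.979, -0.0, 0.001]
force: [-0.3, -0.5, -0.3]
opening: 0.248
finger_force: 0.0
```

```bash
python3 - <<'E'
from bench import *
from h import *
from scipy.spatial.transform import Rotation as Ro
s=sense();print(s['eef_pos'],s['orientation'],s['opening'],s['force'],s['finger_force']);R=Ro.from_quat(s['orientation']).as_matrix()
print('local to target',R.T@(np.array([.4435,-.1747,.193])-s['eef_pos']),'yaw y',np.degrees(np.arctan2(R[1,1],R[0,1])))
pickle.dump(get_image("scene"),open('scene5.pkl','wb'));S=V(pickle.load(open('scene5.pkl','rb')))
a=cv2.resize(S.p[225:300,285:365],None,fx=7,fy=7,interpolation=2);cv2.imwrite('pics/e.png',a[:,:,::-1])
E
```

```text
[ 0.44412641 -0.17520581  0.19448661] [-2.02235606e-01  9.79336671e-01 -4.01713726e-04  5.31332493e-04] 0.2484960377150878 [-0.29270302 -0.47374733 -0.33983842] 0.0
local to target [0.00037612 0.00071405 0.00148556] yaw y 113.33542349898224
```

View pics/e.png

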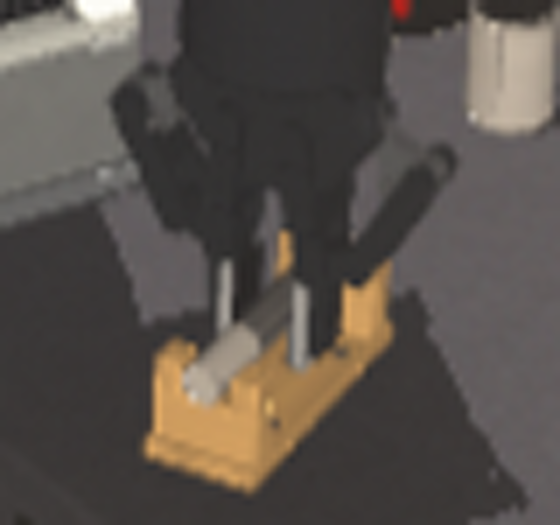

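The pads stand either side of the bar at crop (225,295) and (300,325), on the handle just behind the go end (220,365). Now close.

carry_out:
  steps:
    - {"dx": 0, "dy": 0, "dz": 0.001, "rx": 0, "ry": 0, "rz": 0, "gripper": -0.6}
    - {"dx": 0, "dy": 0, "dz": 0.001, "rx": 0, "ry": 0, "rz": 0, "gripper": -0.7}
    - {"dx": 0, "dy": 0, "dz": 0.001, "rx": 0, "ry": 0, "rz": 0, "gripper": -1}
    - {"dx": 0, "dy": 0, "dz": 0.001, "rx": 0, "ry": 0, "rz": 0, "gripper": -1}
  newtons: 30

```text
time: 11.02
eef_pos: [0.444, -0.1751, 0.193]
orientation: [-0.202, 0.979, -0.0, 0.0]
force: [-1.3, 1.1, 8.0]
opening: 0.178
finger_force: 29.1
```

carry_out:
  steps:
    - {"dx": 0, "dy": 0, "dz": 0, "rx": 0, "ry": 0, "rz": 0, "gripper": -1}
    - {"dx": 0, "dy": 0, "dz": -0.01, "rx": 0, "ry": 0, "rz": 0, "gripper": -1}
    - {"dx": 0, "dy": 0, "dz": -0.04, "rx": 0, "ry": 0, "rz": 0, "gripper": -1}
    - {"dx": 0, "dy": 0, "dz": -0.075, "rx": 0, "ry": 0, "rz": 0, "gripper": -1}
    - {"dx": 0, "dy": 0, "dz": -0.11, "rx": 0, "ry": 0, "rz": 0, "gripper": -1}
  newtons: 60

```text
time: 11.43
eef_pos: [0.4433, -0.1748, 0.304]
orientation: [-0.202, 0.979, 0.001, -0.001]
force: [1.6, -0.5, -1.0]
opening: 0.163
finger_force: 58.7
```

carry_out:
  steps:
    - {"dx": 0, "dy": 0, "dz": -0.035, "rx": 0, "ry": 0, "rz": 5.8, "gripper": -1}
    - {"dx": 0, "dy": 0, "dz": -0.07, "rx": 0, "ry": 0, "rz": 11.6, "gripper": -1}
    - {"dx": 0, "dy": 0, "dz": -0.102, "rx": 0, "ry": 0, "rz": 17.4, "gripper": -1}
    - {"dx": 0, "dy": 0, "dz": -0.102, "rx": 0, "ry": 0, "rz": 23.2, "gripper": -1}
    - {"dx": 0, "dy": 0, "dz": -0.102, "rx": 0, "ry": 0, "rz": 28.8, "gripper": -1}

```text
time: 11.85
eef_pos: [0.444, -0.1752, 0.4074]
orientation: [0.05, 0.999, -0.001, 0.002]
force: [-0.2, -0.2, -2.1]
opening: 0.164
finger_force: 58.7
```

carry_out:
  steps:
    - {"dx": 0, "dy": 0.03, "dz": 0, "rx": 0, "ry": 0, "rz": 0, "gripper": -1}
    - {"dx": 0, "dy": 0.068, "dz": 0, "rx": 0, "ry": 0, "rz": 0, "gripper": -1}
    - {"dx": 0, "dy": 0.106, "dz": 0, "rx": 0, "ry": 0, "rz": 0, "gripper": -1}
    - {"dx": 0, "dy": 0.14, "dz": 0, "rx": 0, "ry": 0, "rz": 0, "gripper": -1}
    - {"dx": 0, "dy": 0.16, "dz": 0, "rx": 0, "ry": 0, "rz": 0, "gripper": -1}

```text
time: 12.27
eef_pos: [0.4585, -0.0132, 0.4052]
orientation: [0.047, 0.999, 0.0, -0.0]
force: [-0.8, -0.2, -0.5]
opening: 0.158
finger_force: 58.9
```

carry_out:
  steps:
    - {"dx": -0.005, "dy": 0.035, "dz": 0, "rx": 0, "ry": 0, "rz": 0, "gripper": -1}
    - {"dx": -0.01, "dy": 0.07, "dz": 0, "rx": 0, "ry": 0, "rz": 0, "gripper": -1}
    - {"dx": -0.015, "dy": 0.105, "dz": 0, "rx": 0, "ry": 0, "rz": 0, "gripper": -1}
    - {"dx": -0.02, "dy": 0.14, "dz": 0, "rx": 0, "ry": 0, "rz": 0, "gripper": -1}
    - {"dx": -0.022, "dy": 0.16, "dz": 0, "rx": 0, "ry": 0, "rz": 0, "gripper": -1}

```text
time: 12.68
eef_pos: [0.4964, 0.1443, 0.4053]
orientation: [0.047, 0.999, 0.0, 0.0]
force: [0.2, -0.2, -1.2]
opening: 0.165
finger_force: 59.0
```

```bash
cat > loc.py <<'E'
from bench import *
from h import *
from scipy.spatial.transform import Rotation as Ro
np.set_printoptions(precision=4,suppress=True)
s=sense();R=Ro.from_quat(s['orientation']).as_matrix()
print(s['time'],s['eef_pos'],'open',s['opening'],'F',s['force'],'M',s['wrist_torque'],'yaw',np.degrees(np.arctan2(R[1,1],R[0,1])),'z',R[:,2])
print('local to target',R.T@(np.array([.4971,.1452,.270])-s['eef_pos']))
E
python3 loc.py
```

```text
12.6833 [0.4964 0.1443 0.4053] open 0.16492408102791897 F [ 0.2485 -0.2193 -1.2105] M [ 0.0221 -0.0132 -0.0228] yaw 84.59821086319783 z [ 0.0007  0.0007 -1.    ]
local to target [-0.0005  0.0008  0.1353]
```

carry_out:
  steps:
    - {"dx": -0.0005, "dy": 0, "dz": 0.02, "rx": 0, "ry": 0, "rz": 0, "gripper": -1}
    - {"dx": -0.0005, "dy": 0, "dz": 0.055, "rx": 0, "ry": 0, "rz": 0, "gripper": -1}
    - {"dx": -0.0005, "dy": 0, "dz": 0.09, "rx": 0, "ry": 0, "rz": 0, "gripper": -1}
    - {"dx": -0.0005, "dy": 0, "dz": 0.12, "rx": 0, "ry": 0, "rz": 0, "gripper": -1}
    - {"dx": -0.0005, "dy": 0, "dz": 0.135, "rx": 0, "ry": 0, "rz": 0, "gripper": -1}

```text
time: 13.1
eef_pos: [0.4953, 0.1411, 0.2671]
orientation: [0.048, 0.999, -0.001, -0.002]
force: [0.0, -0.4, -1.6]
opening: 0.166
finger_force: 59.0
```

carry_out:
  steps:
    - {"dx": 0, "dy": 0, "dz": 0, "rx": 0, "ry": 0, "rz": 0, "gripper": -1}
    - {"dx": 0, "dy": 0, "dz": 0, "rx": 0, "ry": 0, "rz": 0, "gripper": -1}
    - {"dx": 0, "dy": 0, "dz": 0, "rx": 0, "ry": 0, "rz": 0, "gripper": -1}

```text
time: 13.35
eef_pos: [0.4971, 0.1414, 0.271]
orientation: [0.048, 0.999, 0.0, 0.001]
force: [0.5, 0.4, -1.9]
opening: 0.161
finger_force: 59.0
```

```bash
python3 loc.py; python3 - <<'E'
from bench import *
from h import *
np.set_printoptions(precision=4,suppress=True,linewidth=220)
for n in("scene","top"): pickle.dump(get_image(n),open(f'{n}6.pkl','wb'))
T,S=load('6')
O=np.array([.458,.149]);x=np.array([.9954,-.0958])
g=lambda s,z:np.r_[O+x*s,z]
for s in(-16,0,16,40,96):print(s,'S',S.pj(g(s/1e3,.115)),'T',T.pj(g(s/1e3,.123)))
u,v=S.pj(g(0,.115)).astype(int);print('S from',u-12,v-12);print(S.g[v-12:v+10,u-12:u+20])
u,v=T.pj(g(0,.123)).astype(int);print('T from',u-9,v-10);print(T.g[v-10:v+12,u-9:u+12])
E
```

```text
13.35 [0.4971 0.1414 0.271 ] open 0.16110685702064664 F [ 0.4528  0.4476 -1.8842] M [ 0.0358 -0.027   0.0462] yaw 84.53609252657301 z [ 0.0012  0.0003 -1.    ]
local to target [0.0004 0.0038 0.001 ]
-16 S [253.4413 197.4701] T [295.7636 246.8005]
0 S [258.2715 196.3076] T [296.1904 242.4291]
16 S [263.0515 195.1573] T [296.6151 238.0793]
40 S [270.1291 193.454 ] T [297.2482 231.5946]
96 S [286.2253 189.5803] T [298.7076 216.6476]
S from 246 184
[[ 64  76 100  99  99  98  99  98  98  99  99  98  98  97  64  58  59  58  51  52  55  56  57  55  54  56  56  58  52  52  51  51]
 [ 70  78  98 100 100  99  99  99  99  99  99  99  98  96  51  53  57  59  57  54  54  56  58  54  53  56  55  53  52  52  52  50]
 [ 73  95 100 101  99  98  98  99  99  99  99  98  98  95  50  49  52  57  59  55  54  56  56  54  52  55  54  57  51  51  50  50]
 [ 88 100  99  99  99  97  96  99  98  99  98  98  97 105  49  50  49  51  57  58  63  64  54  54  52  54  55  55  52  51  50  53]
 [ 98 100  99  98  98  96  97  97  98  99  98  97  95  88  49  49  50  49  50  59 108  82  53  52  54  54  54  51  51  50  50  
[... 3461 characters left out ...]
82]
 [ 82  81  88  86  85  80  83  79  83  82  83  77  82  81  81  79  85  81  78  81  83]
 [ 80  81  78  82  83  88  85  86  84  86  82  86  85  86  84  82  82  81  79  82  79]
 [ 84  88  79  81  81  79  84  85  83  84  82  78  85  84  78  83  81  79  83  84  80]
 [ 85  86  86  86  89  84  83  86  86  81  82  80  80  82  81  82  85  86  86  80  79]
 [ 80  87  81  81  83  78  83  81  85  86  85  84  85  82  90  80  84  80  85  89  85]
 [ 86  80  80  86  87  84  81  89  88  86  85  81  86  81  86  87  83  87  83  85  84]
 [ 81  83  85  87  88  85  82  87  83  83  83  84  82  87  86  82  84  84  84  85  81]
 [ 87  84  83  87  84  90  89  84  90  88  84  84  85  89  85  86  86  85  86  84  84]]
```

carry_out:
  steps:
    - {"dx": 0.0004, "dy": 0.002, "dz": 0.001, "rx": 0, "ry": 0, "rz": 0, "gripper": -1}
    - {"dx": 0.0004, "dy": 0.0038, "dz": 0.001, "rx": 0, "ry": 0, "rz": 0, "gripper": -1}
    - {"dx": 0.0004, "dy": 0.0038, "dz": 0.001, "rx": 0, "ry": 0, "rz": 0, "gripper": -1}
    - {"dx": 0.0004, "dy": 0.0038, "dz": 0.001, "rx": 0, "ry": 0, "rz": 0, "gripper": -1}
    - {"dx": 0.0004, "dy": 0.0038, "dz": 0.001, "rx": 0, "ry": 0, "rz": 0, "gripper": -1}

```text
time: 13.87
eef_pos: [0.4967, 0.1452, 0.2688]
orientation: [0.048, 0.999, 0.0, 0.0]
force: [-0.1, -0.2, -2.0]
opening: 0.167
finger_force: 59.0
```

```bash
python3 loc.py; python3 - <<'E'
from bench import *
from h import *
np.set_printoptions(precision=2,suppress=True,linewidth=220)
pickle.dump(get_image("scene"),open('scene7.pkl','wb'));S=V(pickle.load(open('scene7.pkl','rb')))
O=np.array([.458,.149]);x=np.array([.9954,-.0958])
g=lambda s,z:np.r_[O+x*s/1e3,z]
for s in(-16,0,16,40,78,87,96):print(s,'S',S.pj(g(s,.115)))
up=edge(S,S.pj(g(-13,.115))+[1.4,-2.6],S.pj(g(14,.115))+[1,-2.6],2);
print('up slope',up[1][1]/up[1][0],up[2],'expected',(S.pj(g(14,.115))-S.pj(g(-13,.115))))
k=((S.hsv[...,1]<60)&(S.g>125)).astype(np.uint8);k[:185]=0;k[206:]=0;k[:,:250]=0;k[:,300:]=0
n,l,st,c=cv2.connectedComponentsWithStats(k)
for i in range(1,n):
    if st[i,4]>3:print(c[i],st[i])
print(S.g[184:200,274:294])
E
```

```text
13.8667 [0.4967 0.1452 0.2688] open 0.166747236230496 F [-0.0908 -0.1618 -2.0203] M [-0.0399 -0.0927 -0.0092] yaw 84.54793185558775 z [ 0.0002  0.     -1.    ]
local to target [-0.0004  0.     -0.0012]
-16 S [253.44 197.47]
0 S [258.27 196.31]
16 S [263.05 195.16]
40 S [270.13 193.45]
78 S [281.11 190.81]
87 S [283.68 190.19]
96 S [286.23 189.58]
up slope -0.31403044 0.09 expected [ 8.11 -1.95]
[284.47 190.84] [282 189   6   5  19]
[269.92 197.33] [269 192   5  11  24]
[258.15 197.35] [253 195  12   6  54]
[251. 204.] [250 202   4   4  10]
[[ 51  51  50  49  51  53  52  50  56  44  44  51  56  57  56  56  59  85  67  57]
 [ 51  51  50  50  50  50  51  49  49  43  44  52  56  57  57  57  57  66  58  57]
 [ 51  51  50  51  50  50  51  56  44  43  50  54  55  56  57  56  56  56  56  56]
 [ 51  50  52  53  54  50  50  52  55  53  55  56  57  58  58  57  57  56  57  57]
 [ 51  51  56  56  56  50  49  56  59  57  57  57  58  58  58  58  57  58  59  58]
 [ 50  54  55  55  54  50  57  61 100 121 128 132 130  59  58  59  59  59  59  58]
 [ 51  53  58  60  57  66  76  91 144 157 145 147 149 108  59  60  60  59  58  57]
 [ 50  55  72  79  77  81  84  93 119 164 161 165 169 144  59  59  59  58  58  57]
 [ 53  56  79  91  95  98 101  88 108 172 172 173 169 124  58  58  58  57  57  57]
 [ 54  56  87  90  91  91  94  86 113 147 130 120 108  75  55  61  57  57  58  57]
 [ 54  56  82  87  88  82  76  72  79  88  73  61  53  53  51  54  58  57  58  58]
 [ 53  51  69  74  68  64  61  58  53  52  52  49  47  46  44  45  59  58  57  58]
 [ 51  52  57  55  54  54  52  49  48  48  46  44  43  43  42  43  57  59  59  59]
 [ 49  48  53  49  48  47  46  45  43  43  43  44  43  43  43  44  58  58  59  58]
 [ 47  43  48  44  44  43  43  47  44  44  44  44  43  43  44  44  58  57  58  57]
 [ 47  43  44  44  44  45  45  46  44  43  45  45  46  44  44  45  56  57  58  58]]
```

carry_out:
  steps:
    - {"dx": 0, "dy": 0, "dz": -0.001, "rx": 0, "ry": 0, "rz": 0, "gripper": -1}
    - {"dx": 0, "dy": 0, "dz": -0.001, "rx": 0, "ry": 0, "rz": 0, "gripper": -1}
    - {"dx": 0, "dy": 0, "dz": -0.001, "rx": 0, "ry": 0, "rz": 0, "gripper": -1}
    - {"dx": 0, "dy": 0, "dz": -0.001, "rx": 0, "ry": 0, "rz": 0, "gripper": -1}
    - {"dx": 0, "dy": 0, "dz": -0.001, "rx": 0, "ry": 0, "rz": 0, "gripper": -1}

```text
time: 14.33
eef_pos: [0.4967, 0.1451, 0.2697]
orientation: [0.048, 0.999, -0.0, -0.0]
force: [-0.0, 0.3, -0.9]
opening: 0.159
finger_force: 59.0
```

carry_out:
  steps:
    - {"dx": 0, "dy": 0, "dz": 0, "rx": 0, "ry": 0, "rz": 0, "gripper": -1}
    - {"dx": 0, "dy": 0, "dz": 0, "rx": 0, "ry": 0, "rz": 0, "gripper": -1}
    - {"dx": 0, "dy": 0, "dz": 0, "rx": 0, "ry": 0, "rz": 0, "gripper": -1}
    - {"dx": 0, "dy": 0, "dz": 0, "rx": 0, "ry": 0, "rz": 0, "gripper": -1}
    - {"dx": 0, "dy": 0, "dz": 0, "rx": 0, "ry": 0, "rz": 0, "gripper": -1}

```text
time: 14.75
eef_pos: [0.4967, 0.1451, 0.2697]
orientation: [0.048, 0.999, -0.0, 0.0]
force: [0.3, 0.1, -1.8]
opening: 0.161
finger_force: 59.0
```

```bash
python3 loc.py
```

```text
14.75 [0.4967 0.1451 0.2697] open 0.1611249844714744 F [ 0.27    0.1032 -1.8229] M [ 0.0629 -0.0183 -0.0072] yaw 84.53617246711632 z [ 0. -0. -1.]
local to target [-0.0004  0.0001 -0.0003]
```

Holding steady on target.

```bash
python3 -c "
from bench import *
print(close_job())"
```

```text
the job is handed in; nothing more can be done
None
```

The job is handed in at 14.75 s: the backlight is seated fully home on both dowels and released, and the plug gauge is held still by its handle, level and square, with its go end over the cross on the lens axis to within an estimated 1–2 mm (the judge's result was not shown).

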